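Turn a tube over on an angled block and roll it under the reader

ROBOT

A 7-joint arm with a two-finger parallel gripper is mounted at the origin on a cart in front of the work surface, level with it; the furniture and walls round the work are solid. World frame = base frame: x ahead of the robot, y to its left, z up, the work surface at z = 0. Lengths are in m, angles in rad, forces in N, time in s.
With the tool pointing down it reaches from about 0.425 to 0.875 m from the base axis. Payload 4.7 kg.
Tool frame: the origin (TCP) lies at the very end of the fingers, on their centre line; the grasp point (between the pads) lies 19 mm behind it; z points along the fingers, y is the direction in which the jaws open and shut (so a half turn about z gives the same grasp; the last joint's range is limited). The gripper opens to 87 mm and grips with 3 to 60 N. Pads are 19 mm wide; open, the fingers measure 117 mm over their backs; the gripper's body (75 mm by 190 mm) begins 51 mm behind the grasp point.
Start: joints at [1.207, 0.321, -0.07, 1.45, 0.023, 1.371, -0.057], TCP at [0.24, -0.604, 0.223] pointing down, gripper open.
Joint ranges: [-2.86, 2.86], [-0.3, 2.09], [-1.38, 1.24], [0.06, 2.45], [-1.56, 4.7], [0.09, 2.05], [-2.69, 2.69]. Speed limits (rad/s): [2.57, 2.57, 3.14, 3.14, 3.14, 3.14, 3.14].

INTERFACE

Orientations are given as a rotation vector (axis times angle).
In Python, from bench import ctrl, get_image, camera_info gives the robot as it stands.
- The arm moves only by the tool carry_out, never from a script. Its argument "commands" is a list of rows, each an object of numbers: "tx", "ty", "tz": the shift along the tool's x, y, z in m; "rx", "ry", "rz": the turn, a rotation vector about the tool's x, y, z in rad; "jaw": the opening, from 0 (shut) to 1 (fully open). In form: [{"tx": .., "ty": .., "tz": .., "rx": .., "ry": .., "rz": .., "jaw": ..}, ...]. A call has 1 to 12 rows; each row is the pose to reach, as a shift and turn from the pose commanded when the call began, along the tool's axes at that moment; what a row does not reach only later rows make up. A row lasts 1/8 s, in which the tool goes at most 62.5 mm and 10.7 degrees, less where a joint would pass 70% of its speed; a pose out of reach is approached as far as the arm can. A call with a gripper value outside its range is refused whole. The fingers move at their own pace and stop on an object; "grip_force" is the grip in N (left out, the last holds). Time passes only in rows, so rows that repeat a pose let the fingers close. It gives the time, the measured TCP pose, the force and the opening at its end, in the units of the state.
- ctrl.get_state(): the state, without advancing time (a new reading comes with each control period).
- get_image(name): name is "scene" or "top"; returns the picture (480x640x3 uint8, red, green, blue); there is no depth.
- camera_info(name): a dict with "intrinsics" (3x3 intrinsics, pixels), "R" (3x3) and "t" (3): a world point X has camera coordinates R X + t. Camera axes: x right, y down, z forward; pixel columns grow to the right and rows downward; lengths in m; the calibration is good to about 2 mm. A picture is of the moment at which its call begins. camera_info takes no time and is no camera call.
- ctrl.close_job(): hands the job in, once; it reports no verdict.
The state is a dict: "time": time; "joint_positions": joint angles; "qd": joint speeds; "joint_torque": joint torques, N m; "position": TCP position; "tool_rot": TCP orientation; "ft_force": force on the tool from outside, world axes, zero at the start; "torque": the same for the moment, N m; "grip_width": opening from 0.0 (shut) to 1.0 (fully open).
Only numpy, scipy, OpenCV 4.12 (cv2) and the standard library are available. Lean on these libraries where they do the work, as an engineer would, in place of code of your own. Each camera call takes 0.05 s, during which the arm holds its last target.

TASK

Lift the tall screw-cap tube straight up out of the rack by its cap, park it in the V groove of the angled block, foot against the stop, and let go; then take it again round its side. Lay it gently on the dark lane of the tube reader, wholly in front of the hood, square across the lane with its cap hanging over the left edge, let go, and roll it forward by pushing its side until it rests under the hood, centred on the white index line, without overrunning the line. Do not drop the tube, and leave the two short vials in the rack and the other things on the bench undisturbed.

Things in the scene. Friction and masses are not known exactly. Their poses are not given: they have to be found in the camera images.
- tube: The tall screw-cap plastic tube, the only tall thing in the rack: 113 mm long, 24 to 48 g; white body 31.4 mm in diameter, cap 35 mm in diameter on the last 12 mm. Origin: centre of its foot (underside); z axis: along the tube towards the cap. It starts upright in one of the rack's three wells, the foot 6 mm above the bench and the upper 79 mm standing out of the rack.
- tube_mid (a point): The middle of the tube: on its axis, 56.5 mm from the foot.
- tube_cap (a point): The centre of the cap: on the tube's axis, 107 mm from the foot.
- rack: Fixed grey tube rack, 62 x 160 x 40 mm, three wells of 35 mm diameter and 34 mm depth in a row along its y axis, 49 mm apart, the middle one at the origin. Origin: centre of its underside. The tube and the two vials stand in the wells in any order.
- vial_a: A short white vial in the rack, 29 mm in diameter, 60 mm tall, its top 66 mm above the bench. Origin: centre of its underside. Leave alone.
- vial_b: The other short vial, like vial_a. Leave alone.
- block: Fixed aluminium V-block on a 72 x 120 x 10 mm base plate, 90 mm high at most. Origin: centre of its underside. Its 90-degree V groove, about 45 mm wide in x, rises towards +y, 40 degrees from vertical: direction (0, sin 40, cos 40) in the block frame, open towards -y and up.
- block_seat (a point): Centre of the tube's foot when properly parked: block frame (0, -36, 36) mm, on the foot stop, which is square to the groove. The parked tube touches both groove walls and the stop, axis along the groove, cap at the upper +y end. The walls support it from 4 to 66 mm from its foot; beyond that it is free all round.
- reader: Fixed tube reader. Origin: centre of its underside; x: the rolling direction, away from the robot; y to the left. Level lane, x -115 to +115 mm, y -42 to +42 mm, its dark soft top 20 mm above the bench; a tube set rolling on it soon stops. A tube lying on it has its axis 36 mm above the bench.
- lane_start (a point): A good place to lay the tube: on the lane's top and middle, 85 mm before the index line (reader frame x = -55 mm). Lay the tube's middle 10 to 20 mm left (+y) of this point, so that its cap hangs beyond the lane's left edge.
- index_line (a point): The middle of the white index line across the lane, on the lane's top, under the front of the hood (reader frame x = +30 mm).
- hood_edge (a point): Middle of the lower front edge of the hood over the lane: reader frame (25, 0, 105) mm. The hood is 150 mm wide in y, its underside 105 mm and its top 150 mm above the bench; it ends in an upright back from x = +85 mm.
- buffer_bottle: Bystander: white round bottle, 44 mm wide, 90 mm tall, standing. Origin: centre of its underside. Leave alone.
- reagent_bottle: Bystander: small round bottle, 36 mm wide, 75 mm tall, standing. Origin: centre of its underside. Leave alone.
- case_flat: Bystander: flat box, 55 x 85 x 18 mm. Origin: centre of its underside. Leave alone.
- marker_pen: Bystander: pen lying on the bench, 17 x 135 x 16 mm, along its y axis. Origin: centre of its underside. Leave alone.
- slides: Bystander: slide case, 30 x 85 x 34 mm, on the bench left of the reader. Origin: centre of its underside. Leave alone.
There are look-alikes about, which are no part of the job. Of the things that look like the block, the larger one is meant.

How it is judged:
By the outcome, as a careful person would: the job done as asked, in the order asked, and still so for the second after the job is handed in, with the robot touching nothing.
It also fails if it takes over 70 s, if anything falls off the work surface, if the arm or the gripper's body presses on something with over 40 N, if the wrist force passes 120 N, or if a joint passes its speed limit or range.

## Working session

There is one attempt and no reset: what is moved stays moved. The work goes in short steps, Python scripts to look and compute and a tool call to move; the robot and the scene stay as the last step left them, time stands still between calls to the robot, and variables do not carry over. Pictures are saved under pics/ and viewed, and the job is handed in when it is done.

Besides the shell and the picture viewer there is one more tool, called after ">>>" as name(argument=value, ...) on one line, values as JSON. carry_out: Moves the arm, as the interface text tells. Its arguments: {"type":"object","properties":{"commands":{"type":"array"},"grip_force":{"type":"number"}},"required":["commands"]}

```bash
ls; mkdir -p pics; python3 - <<'E'
from bench import ctrl,get_image,camera_info
import cv2,numpy as np
print(ctrl.get_state())
for n in("scene","top"):
    cv2.imwrite(f"pics/{n}0.png",get_image(n)[:,:,::-1]); c=camera_info(n); print(n,c)
    print(-np.array(c['R']).T@np.array(c['t']))
E
```

```text
pics
{'time': 0.0, 'joint_positions': array([ 1.20707032,  0.32185579, -0.07008736,  1.45167982,  0.02257986,
        1.37080752, -0.05690022]), 'qd': array([ 6.05316808e-04, -3.92160408e-04,  9.17393163e-04,  2.71650905e-04,
        1.83776680e-05, -1.01656661e-03,  2.77333547e-04]), 'joint_torque': array([-6.21760573e-04, -4.91283453e+01, -4.04180093e-01, -3.12522554e+01,
       -6.37133187e-02,  4.36752336e-02,  1.65656352e-04]), 'position': array([ 0.23953939, -0.60364734,  0.22143783]), 'tool_rot': array([-3.08381343e+00, -5.89649388e-01,  6.99288183e-04]), 'ft_force': array([-0.02375757, -0.12948201,  0.47680138]), 'torque': array([-0.00604484,  0.02131217,  0.00993823]), 'grip_width': 0.9995878056681387}
scene {'intrinsics': array([[448.78973885,   0.        , 315.01697368],
       [  0.        , 448.78973885, 233.27168887],
       [  0.        ,   0.        ,   1.        ]]), 'R': array([[-0.68618475, -0.72730744, -0.01320483],
       [-0.39355412,  0.38644647, -0.83413085],
       [ 0.61177254, -0.56717106, -0.55140852]]), 't': array([0.38921855, 0.27746409, 0.78219372])}
[-0.10225166  0.61949417  0.6678892 ]
top {'intrinsics': array([[550.46148438,   0.        , 323.29026512],
       [  0.        , 550.46148438, 239.74110102],
       [  0.        ,   0.        ,   1.        ]]), 'R': array([[ 0.0264371 , -0.99953404,  0.01525731],
       [-0.99594343, -0.0276492 , -0.08562831],
       [ 0.08601027, -0.01293165, -0.99621032]]), 't': array([-0.02779688,  0.54970822,  1.33140282])}
[0.43369885 0.0046323  1.37385193]
```

View pics/scene0.png

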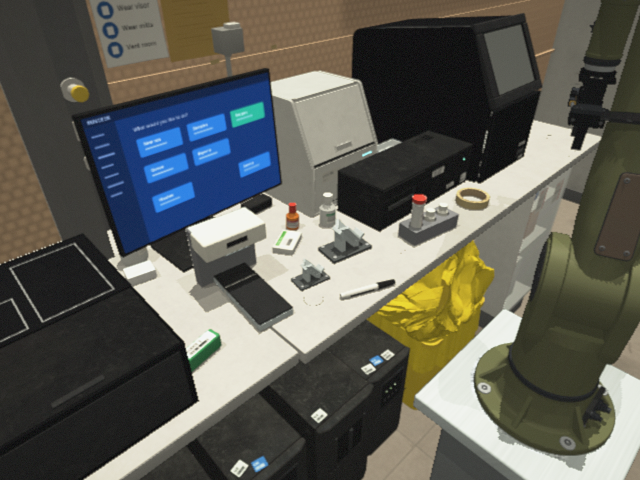

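View pics/top0.png

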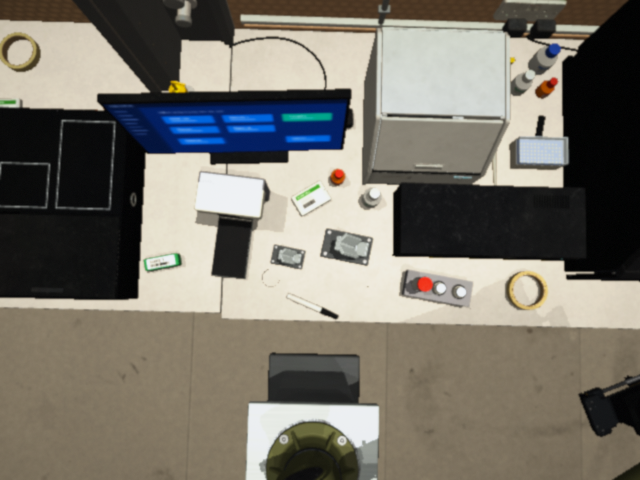

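The top view shows the red-capped tube in the rack at (424,285). There are two block-like things, at (288,256) and (347,246), and the one at (347,246) is larger. The reader lane is at (232,247) with its hood at (230,195). I'll confirm with enlarged crops.

```bash
cat > h.py <<'E'
import cv2,numpy as np
from bench import ctrl,get_image,camera_info
def proj(n,X):
    c=camera_info(n);X=np.atleast_2d(X);p=X@np.array(c['R']).T+np.array(c['t']);p=p@np.array(c['intrinsics']).T
    return p[:,:2]/p[:,2:]
def back(n,uv,z):
    c=camera_info(n);R=np.array(c['R']);C=-R.T@np.array(c['t'])
    d=R.T@np.linalg.solve(np.array(c['intrinsics']),np.array([uv[0],uv[1],1.]))
    return C+d*(z-C[2])/d[2]
def crop(img,x0,y0,x1,y1,s,f):
    cv2.imwrite(f,cv2.resize(img[y0:y1,x0:x1],None,fx=s,fy=s,interpolation=cv2.INTER_CUBIC))
E
python3 - <<'E'
from h import *
t=cv2.imread('pics/top0.png');s=cv2.imread('pics/scene0.png')
crop(t,200,165,300,285,5,'pics/c_reader.png')
crop(t,265,220,385,275,6,'pics/c_blocks.png')
crop(t,390,260,482,312,8,'pics/c_rack.png')
crop(s,180,180,480,330,2.6,'pics/c_scene.png')
E
```

```text
(no output)
```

View pics/c_reader.png

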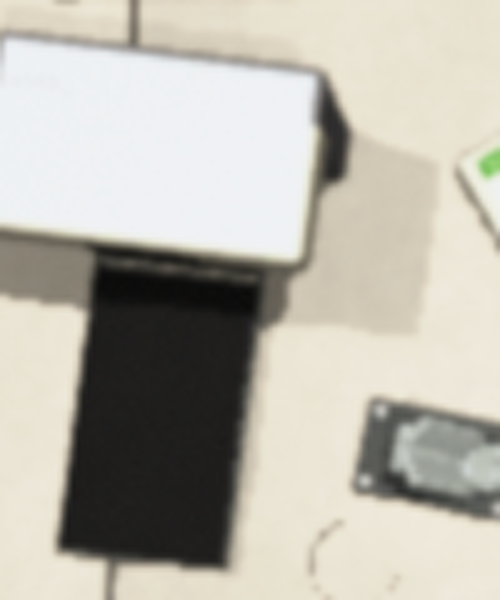

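View pics/c_blocks.png

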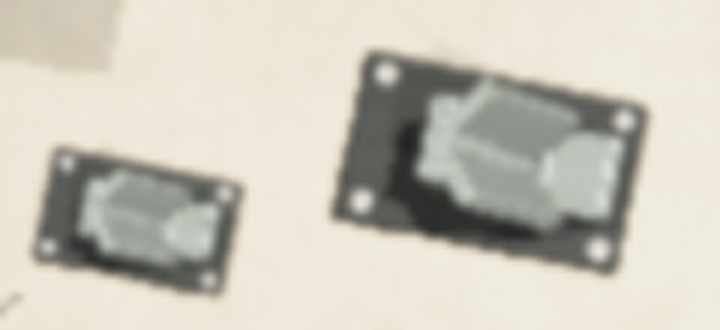

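View pics/c_rack.png

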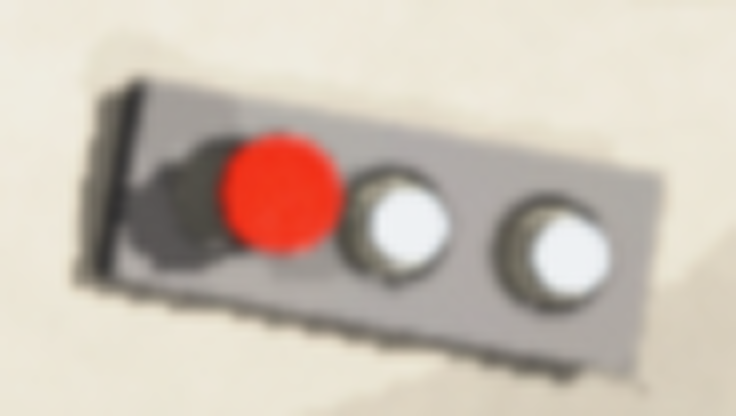

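View pics/c_scene.png

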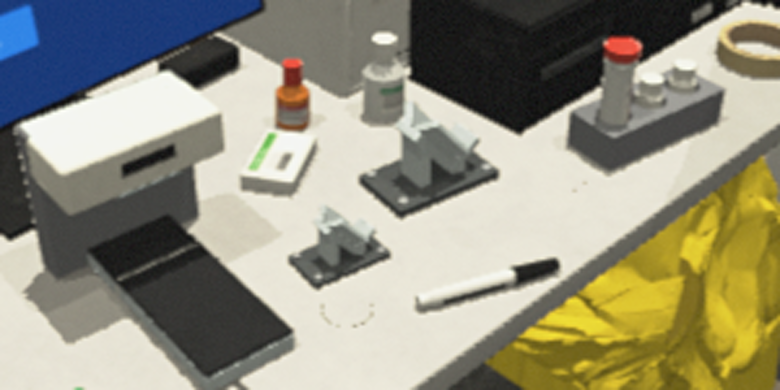

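The larger block, at (347,246), is the one meant. Its stop is at the image-right end, which is world -y. The small look-alike sits at (288,256). Next I'll measure.

```bash
cat > meas.py <<'E'
from h import *
from scipy.optimize import least_squares
t=cv2.imread('pics/top0.png').astype(int);s=cv2.imread('pics/scene0.png').astype(int)
def red(im,x0,y0,x1,y1):
    m=np.zeros(im.shape[:2],np.uint8);b,g,r=[im[...,i] for i in range(3)]
    m[y0:y1,x0:x1]=((r>130)&(g<90)&(b<90))[y0:y1,x0:x1]
    return m
m=red(t,400,260,450,310);ys,xs=np.nonzero(m);ct=(xs.mean(),ys.mean());print('cap top px',ct,len(xs),back('top',ct,.119),np.ptp(xs),np.ptp(ys))
m=red(s,400,180,440,215);ys,xs=np.nonzero(m);print('cap scene px',xs.mean(),ys.mean(),xs.min(),xs.max(),ys.min(),ys.max())
X=back('top',ct,.119);print('proj scene of cap centre',proj('scene',X+[0,0,-.006]))
g=cv2.cvtColor(t.astype(np.uint8),cv2.COLOR_BGR2GRAY)
# dark plate block
def quad(thr,x0,y0,x1,y1,z,inv=True):
    sub=cv2.resize(g[y0:y1,x0:x1],None,fx=8,fy=8,interpolation=cv2.INTER_CUBIC)
    m=(sub<thr).astype(np.uint8)
    cs,_=cv2.findContours(m,cv2.RETR_EXTERNAL,cv2.CHAIN_APPROX_NONE);c=max(cs,key=cv2.contourArea)
    c=cv2.convexHull(c).reshape(-1,2)
    p=(c+0.5)/8-0.5+[x0,y0]
    W=np.array([back('top',q,z)[:2] for q in p])
    r=cv2.minAreaRect((W*1000).astype(np.float32));return r,cv2.boxPoints(r)
for thr in(120,150):
  r,b=quad(thr,318,222,376,270,.010);print('block plate',thr,r,b.round(1).tolist())
  r,b=quad(thr,268,240,310,272,.007);print('small plate',thr,r)
for thr in(80,110):
  r,b=quad(thr,205,232,255,282,.020);print('lane (partial)',thr,r,b.round(1).tolist())
for thr in(190,):
  r,b=quad(thr,398,265,476,310,.040);print('rack',thr,r,b.round(1).tolist())
E
python3 meas.py
```

```text
cap top px (np.float64(424.51162790697674), np.float64(283.8313953488372)) 172 [ 0.44762353 -0.24494867  0.119     ] 15 13
cap scene px 418.6307692307692 197.23076923076923 413 426 194 200
proj scene of cap centre [[417.53176018 198.55566996]]
block plate 120 ((535.264892578125, -70.26567077636719), (118.16991424560547, 70.47318267822266), 79.49188995361328) [[489.79998779296875, -121.9000015258789], [559.0999755859375, -134.8000030517578], [580.7000122070312, -18.600000381469727], [511.3999938964844, -5.699999809265137]]
small plate 120 ((506.9921569824219, 74.76693725585938), (77.56978607177734, 45.87001419067383), 79.72499084472656)
block plate 150 ((535.7587890625, -70.3695068359375), (120.53791809082031, 72.78076171875), 80.08050537109375) [[489.5, -123.5], [561.2000122070312, -136.0], [582.0, -17.299999237060547], [510.29998779296875, -4.699999809265137]]
small plate 150 ((507.17681884765625, 74.76895141601562), (79.85529327392578, 48.37155532836914), 79.65107727050781)
lane (partial) 80 ((511.1964111328125, 213.30738830566406), (81.52233123779297, 116.88540649414062), 84.9106216430664) [[449.3999938964844, 177.89999389648438], [565.7999877929688, 167.5], [573.0, 248.6999969482422], [456.6000061035156, 259.1000061035156]]
lane (partial) 110 ((509.69921875, 213.14602661132812), (83.80036163330078, 120.09060668945312), 84.98450469970703) [[446.20001220703125, 176.6999969482422], [565.9000244140625, 166.1999969482422], [573.2000122070312, 249.60000610351562], [453.5, 260.1000061035156]]
rack 190 ((437.0943298339844, -287.0187683105469), (176.3666229248047, 69.23206329345703), 80.50698852539062) [[388.3999938964844, -368.29998779296875], [456.70001220703125, -379.70001220703125], [485.79998779296875, -205.8000030517578], [417.5, -194.3000030517578]]
```

```bash
cat > ov.py <<'E'
from h import *
def fr(o,yaw):
    c,s=np.cos(yaw),np.sin(yaw);return np.array([[c,-s,0],[s,c,0],[0,0,1]]),np.array(o)
B=fr([.5355,-.0703,0],np.deg2rad(-10)); Rd=fr([.5644,.2084,0],np.deg2rad(-5.0)); Tb=np.array([.4476,-.2449])
def P(F,p): return np.atleast_2d(p)@F[0].T+F[1]
def draw(n,src,out,box,sc):
    im=cv2.imread(src);x0,y0,x1,y1=box
    im=cv2.resize(im[y0:y1,x0:x1],None,fx=sc,fy=sc,interpolation=cv2.INTER_CUBIC)
    def L(W,col):
        p=((proj(n,W)-[x0,y0]+.5)*sc).astype(int);cv2.polylines(im,[p.reshape(-1,1,2)],False,col,1)
    def rect(hx,hy,z,cx=0): return np.array([[cx-hx,-hy,z],[cx+hx,-hy,z],[cx+hx,hy,z],[cx-hx,hy,z],[cx-hx,-hy,z]])/1e3
    L(P(B,rect(36,60,10)),(0,0,255)); ax=np.array([0,np.sin(np.deg2rad(40)),np.cos(np.deg2rad(40))])*.066
    s=np.array([0,-.036,.036]);L(P(B,[s,s+ax]),(0,255,0))
    L(P(Rd,rect(115,42,20)),(0,0,255));L(P(Rd,np.array([[30,-42,20],[30,42,20]])/1e3),(0,255,0))
    L(P(Rd,np.array([[25,-75,105],[25,75,105],[25,75,150],[25,-75,150],[25,-75,105]])/1e3),(255,0,0))
    a=np.linspace(0,2*np.pi,40)
    for z,r in((.119,.0175),(.107,.0175),(.04,.0157)): L(np.c_[Tb[0]+r*np.cos(a),Tb[1]+r*np.sin(a),0*a+z],(255,0,0))
    cv2.imwrite(out,im)
if __name__=='__main__':
    draw('top','pics/top0.png','pics/ov_top.png',(195,165,480,315),2.8)
    draw('scene','pics/scene0.png','pics/ov_scene.png',(180,180,480,330),2.6)
    g=back('scene',(343,213),0);print('box corner',g)
    for z in(.08,.1,.12,.15,.18):print(z,proj('scene',[g[0],g[1],z]))
    print('slides',[back('top',p,.034)[:2].round(3) for p in((144,262),(180,253),(182,265),(147,272))])
E
python3 ov.py
```

```text
box corner [ 0.65936535 -0.19821157  0.        ]
0.08 [[343.60636538 188.40264936]]
0.1 [[343.76468227 181.98048832]]
0.12 [[343.92583389 175.44333592]]
0.15 [[344.17304524 165.41515057]]
0.18 [[344.42707947 155.11019364]]
slides [array([0.483, 0.42 ]), array([0.507, 0.334]), array([0.478, 0.328]), array([0.459, 0.412])]
```

View pics/ov_top.png

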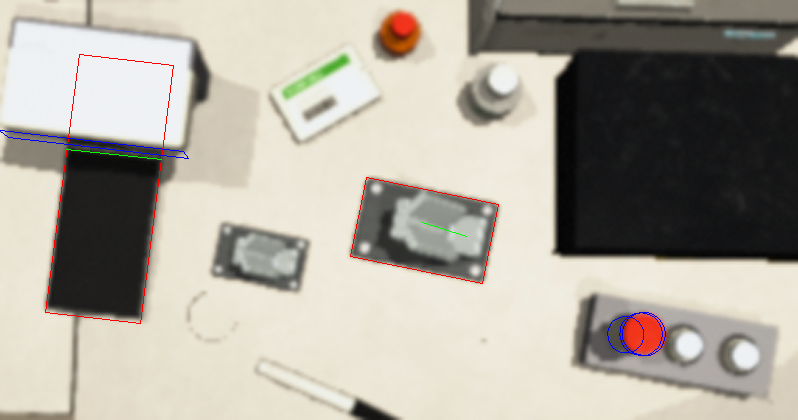

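View pics/ov_scene.png

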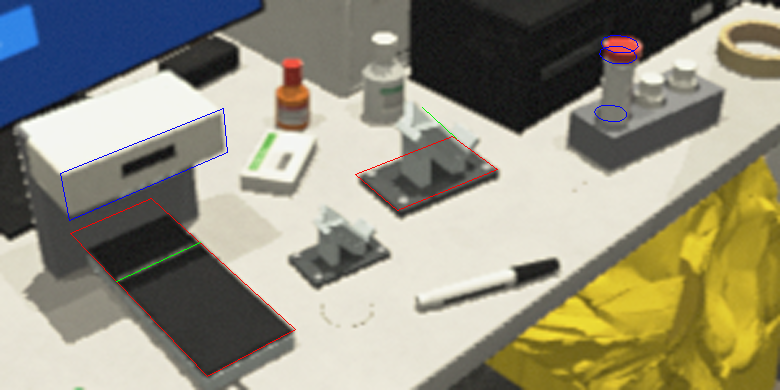

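```bash
python3 - <<'E'
from h import *
s=cv2.imread('pics/scene0.png');t=cv2.imread('pics/top0.png')
crop(s,310,208,380,265,11,'pics/s_block.png')
crop(s,205,250,300,330,8,'pics/s_lane.png')
crop(t,205,205,262,285,7,'pics/t_lane.png')
from ov import *
print(proj('scene',P(B,np.array([[-36,-60,10],[-36,60,10],[36,60,10],[36,-60,10]])/1e3)))
print(proj('scene',P(Rd,np.array([[-115,-42,20],[-115,42,20],[30,42,20],[30,-42,20],[115,42,20]])/1e3)))
E
```

```text
[[370.88551769 244.5659249 ]
 [332.45430988 260.52919301]
 [316.14019309 246.46248734]
 [353.69043617 231.8106615 ]]
[[293.32067856 306.21476081]
 [259.46784574 324.36717655]
 [224.29447258 287.8326154 ]
 [256.49039588 272.8591689 ]
 [206.64426909 269.49935985]]
```

View pics/s_block.png

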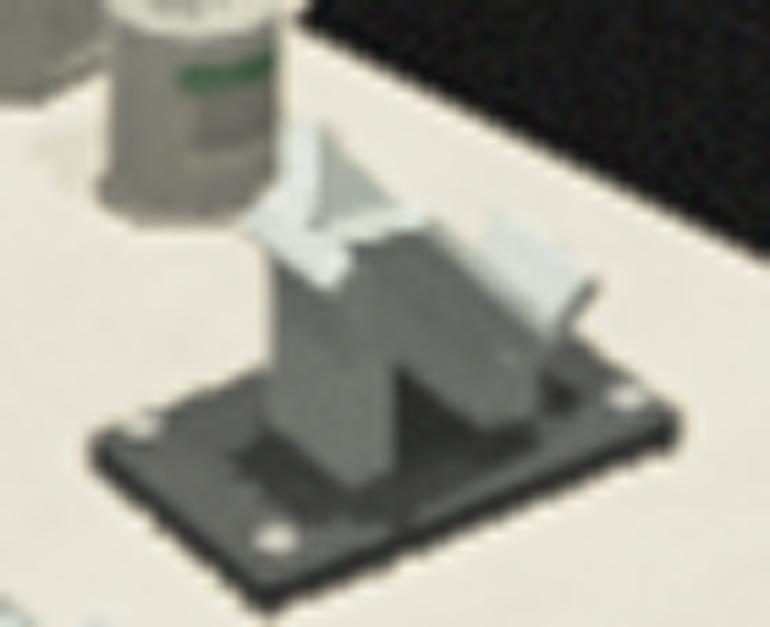

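View pics/s_lane.png

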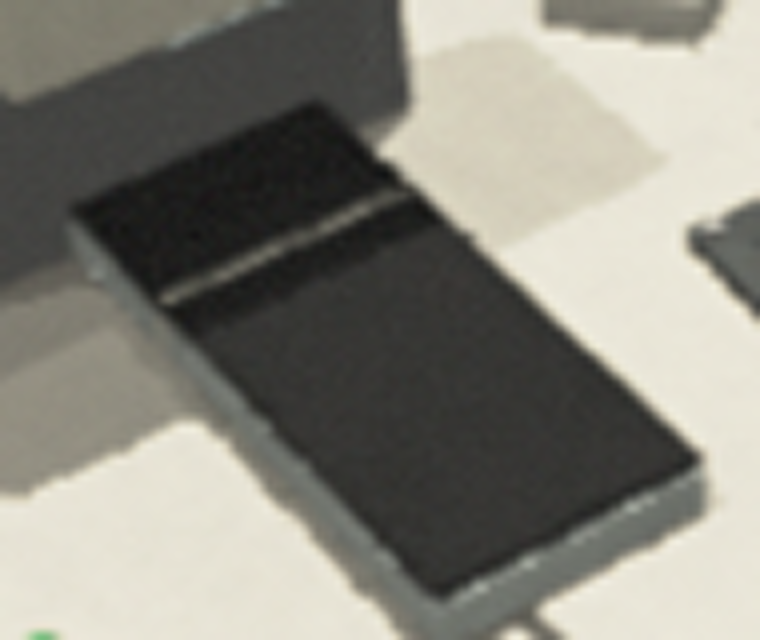

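View pics/t_lane.png

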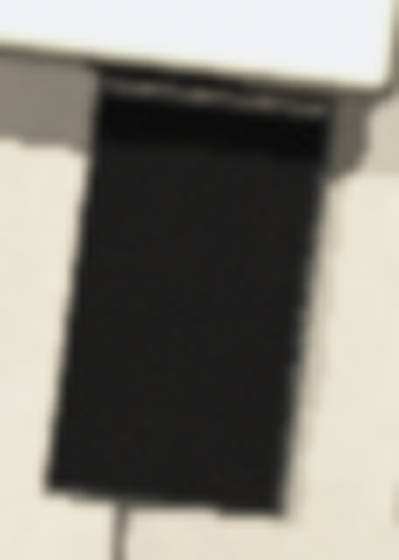

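```bash
python3 - <<'E'
from h import *
from ov import *
from scipy.optimize import least_squares
def fit(m,obs,x0):
    def f(x):
        F=fr([x[0],x[1],0],x[2]);r=[]
        for n,ps in obs.items():
            for p,uv in ps: r.append((proj(n,P(F,np.array(p)/1e3))[0]-uv)*(1 if n=='scene' else 1.2))
        return np.concatenate(r)
    o=least_squares(f,x0);print(m,o.x[:2].round(4),np.rad2deg(o.x[2]).round(2));print(o.fun.round(1))
b=[[489.5,-123.5],[561.2,-136.0],[582.0,-17.3],[510.3,-4.7]]
tb=[proj('top',[p[0]/1e3,p[1]/1e3,.01])[0] for p in b]
q=[[-36,-60,10],[36,-60,10],[36,60,10],[-36,60,10]]
fit('block',{'top':list(zip(q,tb)),'scene':[([36,60,10],(318.1,247.9)),([-36,60,10],(333.3,261.1)),([-36,-60,10],(371.3,244.9))]},[.5355,-.07,-.17])
l=[[446.2,176.7],[453.5,260.1]];tl=[proj('top',[p[0]/1e3,p[1]/1e3,.02])[0] for p in l]
obs={'top':[([-115,-42,20],tl[0]),([-115,42,20],tl[1]),([30,42,20],(219.2,216.4)),([30,-42,20],(251.4,219.4))],
'scene':[([-115,-42,20],(292.4,307)),([-115,42,20],(259.1,324.5)),([30,42,20],(224.5,287)),([30,-42,20],(255.7,273))]}
fit('reader',obs,[.564,.208,-.087])
fit('tube',{'top':[([0,0,119],(424.5,283.8))],'scene':[([0,0,112],(418.9,198.2))]},[.4476,-.245,0])
E
```

```text
block [ 0.5347 -0.0707] -9.59
[ 0.2  0.1 -0.1  0.5  0.1  0.8  0.4  0.5 -1.6 -1.3 -0.3 -0.4 -0.1 -0.4]
reader [0.5661 0.2086] -5.05
[-0.1 -0.8 -0.2 -0.9 -1.1  0.8  0.9  1.9  0.3 -1.1 -0.3 -0.5 -0.7  0.5
  0.3 -0.4]
tube [ 0.4469 -0.246 ] 0.0
[ 0.6  0.4 -0.9  0.7]
```

```bash
cat > plan.py <<'E'
from h import *
from scipy.spatial.transform import Rotation as Ro
from ov import fr,P
B=fr([.535,-.0705,0],np.deg2rad(-9.7)); Rd=fr([.5655,.2086,0],np.deg2rad(-5.05))
def rot(z,y):
    z=np.array(z,float)/np.linalg.norm(z);y=np.array(y,float);y-=z*(y@z);y/=np.linalg.norm(y)
    return Ro.from_matrix(np.c_[np.cross(y,z),y,z])
def go(*targets,st=None):
    st=st or ctrl.get_state();R0=Ro.from_rotvec(st['tool_rot']);p0=np.array(st['position'])
    print('t',round(st['time'],2),'pos',p0.round(4),'F',np.array(st['ft_force']).round(1),'w',round(st['grip_width'],3),'j',np.array(st['joint_positions']).round(2))
    ax=R0.as_matrix();print('tool x',ax[:,0].round(2),'y',ax[:,1].round(2),'z',ax[:,2].round(2))
    for p,R in targets:
        d=R0.inv().apply(np.array(p)-p0)
        if R is None: r=np.zeros(3)
        else:
            r=(R0.inv()*R).as_rotvec();r2=(R0.inv()*R*Ro.from_rotvec([0,0,np.pi])).as_rotvec()
            if np.linalg.norm(r2)<np.linalg.norm(r):r=r2
        print('t',d.round(4),'r',r.round(3),'dist',np.linalg.norm(d).round(3),'deg',np.rad2deg(np.linalg.norm(r)).round(1))
E
python3 - <<'E'
from plan import *
D=rot([0,0,-1],B[0][:,0])
go(([.447,-.2455,.20],D),([.447,-.2455,.095],D))
E
```

```text
t 0.1 pos [ 0.2395 -0.6037  0.2215] F [-0.4 -0.2  0.1] w 0.999 j [ 1.21  0.32 -0.07  1.45  0.02  1.37 -0.06]
tool x [ 0.93  0.37 -0.  ] y [ 0.37 -0.93 -0.  ] z [-0.  0. -1.]
t [ 0.325  -0.2564  0.022 ] r [-2.000e-03 -1.000e-03 -1.024e+00] dist 0.415 deg 58.7
t [ 0.325  -0.2562  0.1269] r [-2.000e-03 -1.000e-03 -1.024e+00] dist 0.433 deg 58.7
```

>>> carry_out(commands=[{"tx": 0.325, "ty": -0.256, "tz": 0.022, "rz": -1.02, "jaw": 1}, {"tx": 0.325, "ty": -0.256, "tz": 0.022, "rz": -1.02, "jaw": 1}, {"tx": 0.325, "ty": -0.256, "tz": 0.022, "rz": -1.02, "jaw": 1}, {"tx": 0.325, "ty": -0.256, "tz": 0.022, "rz": -1.02, "jaw": 1}, {"tx": 0.325, "ty": -0.256, "tz": 0.022, "rz": -1.02, "jaw": 1}, {"tx": 0.325, "ty": -0.256, "tz": 0.022, "rz": -1.02, "jaw": 1}, {"tx": 0.325, "ty": -0.256, "tz": 0.022, "rz": -1.02, "jaw": 1}, {"tx": 0.325, "ty": -0.256, "tz": 0.022, "rz": -1.02, "jaw": 1}, {"tx": 0.325, "ty": -0.256, "tz": 0.022, "rz": -1.02, "jaw": 1}, {"tx": 0.325, "ty": -0.256, "tz": 0.022, "rz": -1.02, "jaw": 1}])

```text
invalid input
```

```bash
python3 - <<'E'
from plan import *
D=rot([0,0,-1],B[0][:,0])
go(([.447,-.2455,.20],D),([.447,-.2455,.095],D))
t=get_image('top')[:,:,::-1];s=get_image('scene')[:,:,::-1]
crop(np.hstack([t[220:330,370:500],s[140:250,370:500]]),0,0,260,110,3,'pics/a1.png')
E
```

```text
t 0.1 pos [ 0.2395 -0.6037  0.2215] F [-0.4 -0.2  0.1] w 0.999 j [ 1.21  0.32 -0.07  1.45  0.02  1.37 -0.06]
tool x [ 0.93  0.37 -0.  ] y [ 0.37 -0.93 -0.  ] z [-0.  0. -1.]
t [ 0.325  -0.2564  0.022 ] r [-2.000e-03 -1.000e-03 -1.024e+00] dist 0.415 deg 58.7
t [ 0.325  -0.2562  0.1269] r [-2.000e-03 -1.000e-03 -1.024e+00] dist 0.433 deg 58.7
```

View pics/a1.png

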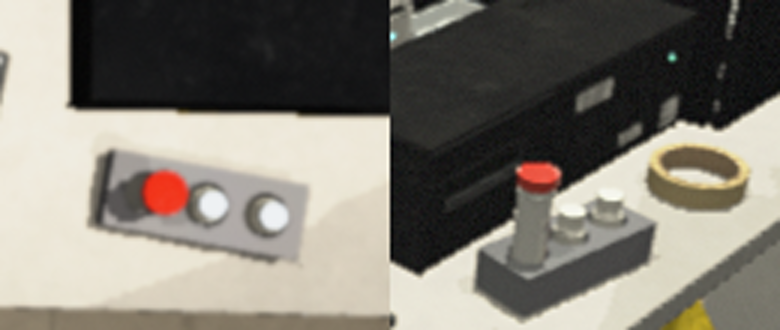

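>>> carry_out(commands=[{"tx": 0.325, "ty": -0.256, "tz": 0.022, "rx": 0.0, "ry": 0.0, "rz": -1.02, "jaw": 1.0}, {"tx": 0.325, "ty": -0.256, "tz": 0.022, "rx": 0.0, "ry": 0.0, "rz": -1.02, "jaw": 1.0}, {"tx": 0.325, "ty": -0.256, "tz": 0.022, "rx": 0.0, "ry": 0.0, "rz": -1.02, "jaw": 1.0}, {"tx": 0.325, "ty": -0.256, "tz": 0.022, "rx": 0.0, "ry": 0.0, "rz": -1.02, "jaw": 1.0}, {"tx": 0.325, "ty": -0.256, "tz": 0.022, "rx": 0.0, "ry": 0.0, "rz": -1.02, "jaw": 1.0}, {"tx": 0.325, "ty": -0.256, "tz": 0.022, "rx": 0.0, "ry": 0.0, "rz": -1.02, "jaw": 1.0}, {"tx": 0.325, "ty": -0.256, "tz": 0.022, "rx": 0.0, "ry": 0.0, "rz": -1.02, "jaw": 1.0}, {"tx": 0.325, "ty": -0.256, "tz": 0.022, "rx": 0.0, "ry": 0.0, "rz": -1.02, "jaw": 1.0}, {"tx": 0.325, "ty": -0.256, "tz": 0.022, "rx": 0.0, "ry": 0.0, "rz": -1.02, "jaw": 1.0}])

```text
time: 1.32
position: [0.4469, -0.2471, 0.2005]
tool_rot: [2.405, 2.02, -0.001]
ft_force: [0.2, -0.5, -0.5]
grip_width: 1.0
```

```bash
cat > look.py <<'E'
import sys
from plan import *
# look.py name tx0 ty0 sx0 sy0 w h scale
def look(name,tx,ty,sx,sy,w=130,h=110,k=3):
    t=get_image('top')[:,:,::-1];s=get_image('scene')[:,:,::-1]
    crop(np.hstack([t[ty:ty+h,tx:tx+w],s[sy:sy+h,sx:sx+w]]),0,0,2*w,h,k,name)
E
python3 - <<'E'
from look import *
D=rot([0,0,-1],B[0][:,0])
go(([.447,-.2455,.20],D),([.447,-.2455,.095],D))
look('pics/a2.png',370,220,370,140)
E
```

```text
t 1.32 pos [ 0.4469 -0.2471  0.2005] F [ 0.2 -0.5 -0.5] w 1.0 j [ 0.89  0.06 -0.45  1.81  0.03  1.28  0.26]
tool x [ 0.17  0.98 -0.  ] y [ 0.98 -0.17 -0.  ] z [-0. -0. -1.]
t [ 0.0016 -0.0002  0.0005] r [-0.     0.001 -0.004] dist 0.002 deg 0.2
t [ 1.700e-03 -1.000e-04  1.055e-01] r [-0.     0.001 -0.004] dist 0.105 deg 0.2
```

View pics/a2.png

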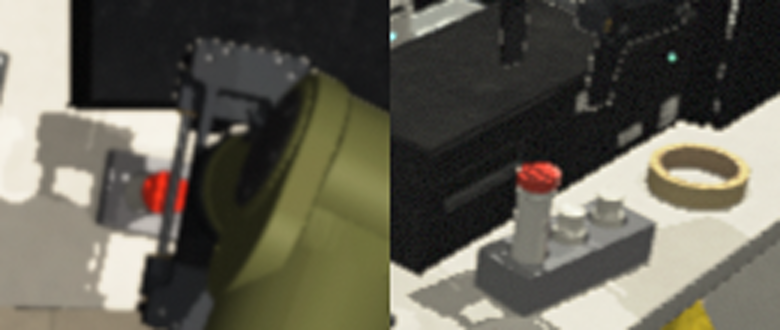

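The open jaws straddle the cap in x, clear of the vials. Next I'll descend.

>>> carry_out(commands=[{"tx": 0.0015, "ty": 0.0, "tz": 0.03, "rx": 0.0, "ry": 0.0, "rz": 0.0, "jaw": 1.0}, {"tx": 0.0015, "ty": 0.0, "tz": 0.06, "rx": 0.0, "ry": 0.0, "rz": 0.0, "jaw": 1.0}, {"tx": 0.0015, "ty": 0.0, "tz": 0.085, "rx": 0.0, "ry": 0.0, "rz": 0.0, "jaw": 1.0}, {"tx": 0.0015, "ty": 0.0, "tz": 0.105, "rx": 0.0, "ry": 0.0, "rz": 0.0, "jaw": 1.0}, {"tx": 0.0015, "ty": 0.0, "tz": 0.105, "rx": 0.0, "ry": 0.0, "rz": 0.0, "jaw": 0.6}, {"tx": 0.0015, "ty": 0.0, "tz": 0.105, "rx": 0.0, "ry": 0.0, "rz": 0.0, "jaw": 0.3}, {"tx": 0.0015, "ty": 0.0, "tz": 0.105, "rx": 0.0, "ry": 0.0, "rz": 0.0, "jaw": 0.3}, {"tx": 0.0015, "ty": 0.0, "tz": 0.105, "rx": 0.0, "ry": 0.0, "rz": 0.0, "jaw": 0.3}, {"tx": 0.0015, "ty": 0.0, "tz": 0.105, "rx": 0.0, "ry": 0.0, "rz": 0.0, "jaw": 0.3}], grip_force=15)

```text
time: 2.55
position: [0.4478, -0.245, 0.0959]
tool_rot: [2.404, 2.021, 0.0]
ft_force: [1.2, 0.1, -1.3]
grip_width: 0.513
```

>>> carry_out(commands=[{"tx": 0.0, "ty": 0.0, "tz": 0.0, "rx": 0.0, "ry": 0.0, "rz": 0.0, "jaw": 0.3}, {"tx": 0.0, "ty": 0.0, "tz": 0.0, "rx": 0.0, "ry": 0.0, "rz": 0.0, "jaw": 0.3}, {"tx": 0.0, "ty": 0.0, "tz": 0.0, "rx": 0.0, "ry": 0.0, "rz": 0.0, "jaw": 0.2}, {"tx": 0.0, "ty": 0.0, "tz": 0.0, "rx": 0.0, "ry": 0.0, "rz": 0.0, "jaw": 0.2}])

```text
time: 3.05
position: [0.4477, -0.2449, 0.0957]
tool_rot: [2.405, 2.021, -0.0]
ft_force: [0.5, -0.1, 1.2]
grip_width: 0.393
```

>>> carry_out(commands=[{"tx": 0.0, "ty": 0.0, "tz": -0.01, "rx": 0.0, "ry": 0.0, "rz": 0.0, "jaw": 0.2}, {"tx": 0.0, "ty": 0.0, "tz": -0.025, "rx": 0.0, "ry": 0.0, "rz": 0.0, "jaw": 0.2}, {"tx": 0.0, "ty": 0.0, "tz": -0.045, "rx": 0.0, "ry": 0.0, "rz": 0.0, "jaw": 0.2}, {"tx": 0.0, "ty": 0.0, "tz": -0.07, "rx": 0.0, "ry": 0.0, "rz": 0.0, "jaw": 0.2}, {"tx": 0.0, "ty": 0.0, "tz": -0.095, "rx": 0.0, "ry": 0.0, "rz": 0.0, "jaw": 0.2}, {"tx": 0.0, "ty": 0.0, "tz": -0.12, "rx": 0.0, "ry": 0.0, "rz": 0.0, "jaw": 0.2}, {"tx": 0.0, "ty": 0.0, "tz": -0.12, "rx": 0.0, "ry": 0.0, "rz": 0.0, "jaw": 0.2}])

```text
time: 3.92
position: [0.4491, -0.2455, 0.2185]
tool_rot: [2.401, 2.018, 0.002]
ft_force: [0.2, -0.4, -0.7]
grip_width: 0.394
```

```bash
python3 - <<'E'
from look import *
a=np.deg2rad(40);ax=B[0]@[0,np.sin(a),np.cos(a)];n=B[0]@[0,-np.cos(a),np.sin(a)];seat=P(B,[0,-.036,.036])[0]
R=rot(-ax,B[0][:,0])
L=.107-.019-.001
tip=seat+ax*L
print('tip',tip,'ax',ax)
go((tip+n*.04+ax*.05,R),(tip+n*.03+ax*.02,R),(tip+ax*.005,R),(tip,R))
look('pics/a3.png',370,220,370,100)
E
```

```text
tip [ 0.53835673 -0.0508623   0.10264587] ax [0.10830289 0.63359798 0.76604444]
t 3.92 pos [ 0.4491 -0.2455  0.2185] F [ 0.2 -0.4 -0.7] w 0.394 j [ 0.89  0.05 -0.45  1.78  0.02  1.31  0.26]
tool x [ 0.17  0.99 -0.  ] y [ 0.99 -0.17  0.  ] z [ 0. -0. -1.]
t [0.2087 0.0541 0.0516] r [ 0.003 -0.696 -0.005] dist 0.222 deg 39.9
t [0.1972 0.054  0.0811] r [ 0.003 -0.696 -0.005] dist 0.22 deg 39.9
t [0.2106 0.0538 0.1118] r [ 0.003 -0.696 -0.005] dist 0.244 deg 39.9
t [0.2074 0.0538 0.1156] r [ 0.003 -0.696 -0.005] dist 0.243 deg 39.9
```

View pics/a3.png

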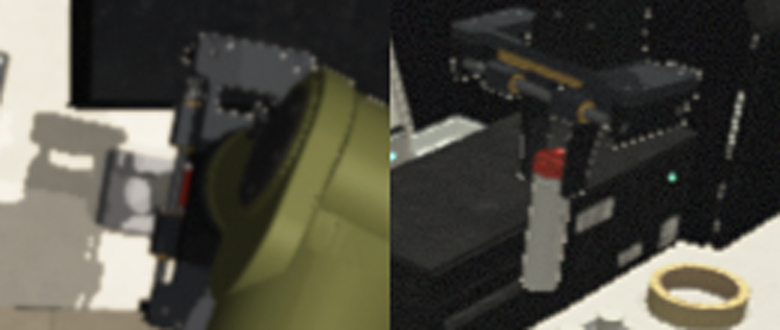

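The tube hangs straight from the cap, free of the rack. In the right half of the picture its cap is at (550,163) and its foot at (542,290). Next I'll swing it to a hover over the groove.

>>> carry_out(commands=[{"tx": 0.03, "ty": 0.01, "tz": 0.0, "rx": 0.0, "ry": -0.08, "rz": 0.0, "jaw": 0.2}, {"tx": 0.07, "ty": 0.02, "tz": 0.0, "rx": 0.0, "ry": -0.2, "rz": 0.0, "jaw": 0.2}, {"tx": 0.11, "ty": 0.03, "tz": 0.01, "rx": 0.0, "ry": -0.35, "rz": 0.0, "jaw": 0.2}, {"tx": 0.15, "ty": 0.04, "tz": 0.02, "rx": 0.0, "ry": -0.5, "rz": 0.0, "jaw": 0.2}, {"tx": 0.19, "ty": 0.05, "tz": 0.035, "rx": 0.0, "ry": -0.63, "rz": 0.0, "jaw": 0.2}, {"tx": 0.21, "ty": 0.054, "tz": 0.047, "rx": 0.0, "ry": -0.696, "rz": 0.0, "jaw": 0.2}, {"tx": 0.21, "ty": 0.054, "tz": 0.049, "rx": 0.0, "ry": -0.696, "rz": 0.0, "jaw": 0.2}, {"tx": 0.21, "ty": 0.054, "tz": 0.049, "rx": 0.0, "ry": -0.696, "rz": 0.0, "jaw": 0.2}, {"tx": 0.21, "ty": 0.054, "tz": 0.049, "rx": 0.0, "ry": -0.696, "rz": 0.0, "jaw": 0.2}])

```text
time: 5.15
position: [0.5369, -0.0493, 0.1675]
tool_rot: [1.994, 1.669, -0.722]
ft_force: [-1.1, 0.7, 0.5]
grip_width: 0.396
```

```bash
cat >> plan.py <<'E'
a=np.deg2rad(40);ax=B[0]@[0,np.sin(a),np.cos(a)];n=B[0]@[0,-np.cos(a),np.sin(a)];seat=P(B,[0,-.036,.036])[0]
E
python3 - <<'E'
from look import *
R=rot(-ax,B[0][:,0])
tip=seat+ax*.0895
go((tip+n*.03+ax*.01,R),(tip+n*.01+ax*.006,R),(tip+ax*.005,R),(tip,R))
look('pics/a4.png',290,185,290,150)
E
```

```text
t 5.15 pos [ 0.5369 -0.0493  0.1675] F [-1.1  0.7  0.5] w 0.396 j [ 0.24  0.43 -0.73  1.71  0.8   1.64 -0.86]
tool x [ 0.14  0.75 -0.64] y [ 0.98 -0.18  0.  ] z [-0.11 -0.63 -0.77]
t [0.0107 0.0017 0.038 ] r [-0.003 -0.001 -0.006] dist 0.04 deg 0.4
t [0.0307 0.0016 0.0421] r [-0.003 -0.001 -0.006] dist 0.052 deg 0.4
t [0.0407 0.0016 0.0431] r [-0.003 -0.001 -0.006] dist 0.059 deg 0.4
t [0.0407 0.0016 0.0481] r [-0.003 -0.001 -0.006] dist 0.063 deg 0.4
```

View pics/a4.png

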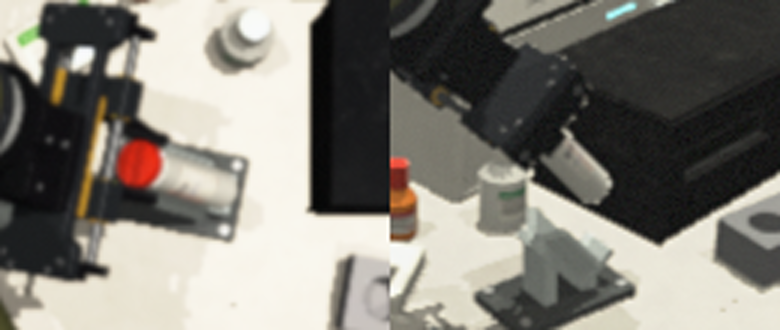

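>>> carry_out(commands=[{"tx": 0.005, "ty": 0.001, "tz": 0.019, "rx": 0.0, "ry": 0.0, "rz": 0.0, "jaw": 0.2}, {"tx": 0.0105, "ty": 0.0015, "tz": 0.036, "rx": 0.0, "ry": 0.0, "rz": -0.006, "jaw": 0.2}, {"tx": 0.017, "ty": 0.0015, "tz": 0.039, "rx": 0.0, "ry": 0.0, "rz": -0.006, "jaw": 0.2}, {"tx": 0.024, "ty": 0.0015, "tz": 0.041, "rx": 0.0, "ry": 0.0, "rz": -0.006, "jaw": 0.2}, {"tx": 0.03, "ty": 0.0015, "tz": 0.042, "rx": 0.0, "ry": 0.0, "rz": -0.006, "jaw": 0.2}, {"tx": 0.033, "ty": 0.0015, "tz": 0.042, "rx": 0.0, "ry": 0.0, "rz": -0.006, "jaw": 0.2}, {"tx": 0.033, "ty": 0.0015, "tz": 0.042, "rx": 0.0, "ry": 0.0, "rz": -0.006, "jaw": 0.2}])

```text
time: 6.12
position: [0.5383, -0.0486, 0.1131]
tool_rot: [1.986, 1.681, -0.724]
ft_force: [1.0, 0.2, -1.1]
grip_width: 0.393
```

```bash
python3 - <<'E'
from look import *
R=rot(-ax,B[0][:,0])
tip=seat+ax*.0895
go((tip+ax*.005,R),(tip,R))
look('pics/a5.png',290,185,290,150)
E
```

```text
t 6.12 pos [ 0.5383 -0.0486  0.1131] F [ 1.   0.2 -1.1] w 0.393 j [ 0.22  0.5  -0.71  1.74  0.84  1.57 -0.92]
tool x [ 0.13  0.76 -0.64] y [ 0.99 -0.17 -0.  ] z [-0.11 -0.63 -0.77]
t [0.005  0.0004 0.002 ] r [-0.002 -0.002  0.004] dist 0.005 deg 0.3
t [0.005  0.0004 0.007 ] r [-0.002 -0.002  0.004] dist 0.009 deg 0.3
```

View pics/a5.png

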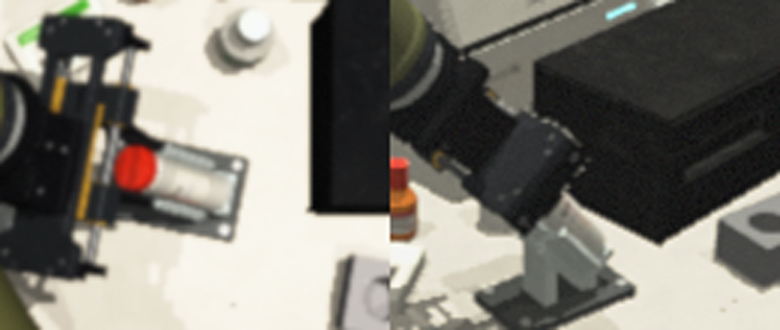

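>>> carry_out(commands=[{"tx": 0.0015, "ty": 0.0, "tz": 0.0, "rx": 0.0, "ry": 0.0, "rz": 0.0, "jaw": 0.2}, {"tx": 0.003, "ty": 0.0, "tz": 0.001, "rx": 0.0, "ry": 0.0, "rz": 0.0, "jaw": 0.2}, {"tx": 0.0045, "ty": 0.0, "tz": 0.002, "rx": 0.0, "ry": 0.0, "rz": 0.0, "jaw": 0.2}, {"tx": 0.0045, "ty": 0.0, "tz": 0.002, "rx": 0.0, "ry": 0.0, "rz": 0.0, "jaw": 0.2}], grip_force=8)

```text
time: 6.72
position: [0.5387, -0.0472, 0.1087]
tool_rot: [1.986, 1.68, -0.725]
ft_force: [1.7, -0.4, -0.7]
grip_width: 0.397
```

>>> carry_out(commands=[{"tx": 0.001, "ty": 0.0, "tz": 0.0, "rx": 0.0, "ry": 0.0, "rz": 0.0, "jaw": 0.2}, {"tx": 0.001, "ty": 0.0, "tz": 0.0015, "rx": 0.0, "ry": 0.0, "rz": 0.0, "jaw": 0.2}, {"tx": 0.001, "ty": 0.0, "tz": 0.003, "rx": 0.0, "ry": 0.0, "rz": 0.0, "jaw": 0.2}, {"tx": 0.001, "ty": 0.0, "tz": 0.0035, "rx": 0.0, "ry": 0.0, "rz": 0.0, "jaw": 0.2}, {"tx": 0.001, "ty": 0.0, "tz": 0.0035, "rx": 0.0, "ry": 0.0, "rz": 0.0, "jaw": 0.2}])

```text
time: 7.35
position: [0.5384, -0.0486, 0.1055]
tool_rot: [1.987, 1.68, -0.724]
ft_force: [0.6, -0.7, -0.4]
grip_width: 0.4
```

```bash
python3 - <<'E'
from look import *
R=rot(-ax,B[0][:,0])
tip=seat+ax*.0895
st=ctrl.get_state();print('force tool axes',Ro.from_rotvec(st['tool_rot']).inv().apply(st['ft_force']))
go((tip,R))
look('pics/a6.png',320,215,320,180,80,60,5)
E
```

```text
force tool axes [-0.22127725  0.76221217  0.69644931]
t 7.35 pos [ 0.5384 -0.0486  0.1055] F [ 0.6 -0.7 -0.4] w 0.4 j [ 0.22  0.51 -0.71  1.75  0.84  1.57 -0.93]
tool x [ 0.13  0.76 -0.64] y [ 0.99 -0.17 -0.  ] z [-0.11 -0.63 -0.77]
t [0.0001 0.0003 0.0011] r [-0.002 -0.002  0.003] dist 0.001 deg 0.2
```

View pics/a6.png

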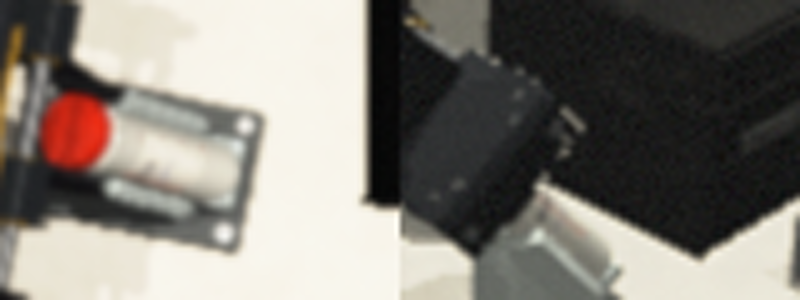

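>>> carry_out(commands=[{"tx": 0.0, "ty": 0.0, "tz": 0.001, "rx": 0.0, "ry": 0.0, "rz": 0.0, "jaw": 0.2}, {"tx": 0.0, "ty": 0.0, "tz": 0.002, "rx": 0.0, "ry": 0.0, "rz": 0.0, "jaw": 0.2}, {"tx": 0.0, "ty": 0.0, "tz": 0.002, "rx": 0.0, "ry": 0.0, "rz": 0.0, "jaw": 0.2}])

```text
time: 7.82
position: [0.5383, -0.0493, 0.1043]
tool_rot: [1.986, 1.68, -0.724]
ft_force: [1.5, 1.8, 5.1]
grip_width: 0.396
```

```bash
python3 - <<'E'
from plan import *
st=ctrl.get_state();print(st['position'],'force tool axes',Ro.from_rotvec(st['tool_rot']).inv().apply(st['ft_force']),st['torque'])
E
```

```text
[ 0.53828006 -0.0493462   0.10431481] force tool axes [-1.67753112  1.19264674 -5.2196677 ] [ 0.32744044 -0.31613052  0.14542843]
```

>>> carry_out(commands=[{"tx": 0.001, "ty": 0.0, "tz": 0.0, "rx": 0.0, "ry": 0.0, "rz": 0.0, "jaw": 0.2}, {"tx": 0.001, "ty": 0.0, "tz": 0.0, "rx": 0.0, "ry": 0.0, "rz": 0.0, "jaw": 0.2}])

```text
time: 8.07
position: [0.5385, -0.049, 0.104]
tool_rot: [1.986, 1.679, -0.724]
ft_force: [2.1, 1.2, 5.6]
grip_width: 0.404
```

```bash
python3 - <<'E'
from plan import *
st=ctrl.get_state();print(st['position'],'force tool axes',Ro.from_rotvec(st['tool_rot']).inv().apply(st['ft_force']),st['torque'])
E
```

```text
[ 0.53854598 -0.04903932  0.10400857] force tool axes [-2.39643849  1.86581648 -5.32197344] [ 0.00340915 -0.3435504   0.19937525]
```

>>> carry_out(commands=[{"tx": 0.001, "ty": 0.0, "tz": 0.0, "rx": 0.0, "ry": 0.0, "rz": 0.0, "jaw": 0.5}, {"tx": 0.001, "ty": 0.0, "tz": 0.0, "rx": 0.0, "ry": 0.0, "rz": 0.0, "jaw": 0.7}, {"tx": 0.001, "ty": 0.0, "tz": 0.0, "rx": 0.0, "ry": 0.0, "rz": 0.0, "jaw": 0.8}, {"tx": 0.001, "ty": 0.0, "tz": 0.0, "rx": 0.0, "ry": 0.0, "rz": 0.0, "jaw": 0.8}, {"tx": 0.001, "ty": 0.0, "tz": 0.0, "rx": 0.0, "ry": 0.0, "rz": 0.0, "jaw": 0.8}, {"tx": 0.001, "ty": 0.0, "tz": 0.0, "rx": 0.0, "ry": 0.0, "rz": 0.0, "jaw": 0.8}])

```text
time: 8.82
position: [0.5383, -0.0482, 0.1026]
tool_rot: [1.987, 1.68, -0.725]
ft_force: [-0.1, 0.4, -0.0]
grip_width: 0.791
```

```bash
python3 - <<'E'
from look import *
R=rot(-ax,B[0][:,0])
tip=seat+ax*.0895
go((tip,R))
look('pics/a7.png',320,215,320,180,80,60,5)
E
```

```text
t 8.82 pos [ 0.5383 -0.0482  0.1026] F [-0.1  0.4 -0. ] w 0.791 j [ 0.22  0.51 -0.71  1.75  0.84  1.56 -0.93]
tool x [ 0.13  0.76 -0.64] y [ 0.99 -0.17 -0.  ] z [-0.11 -0.63 -0.77]
t [-0.0021  0.0005 -0.0009] r [-0.002 -0.002  0.003] dist 0.002 deg 0.3
```

View pics/a7.png

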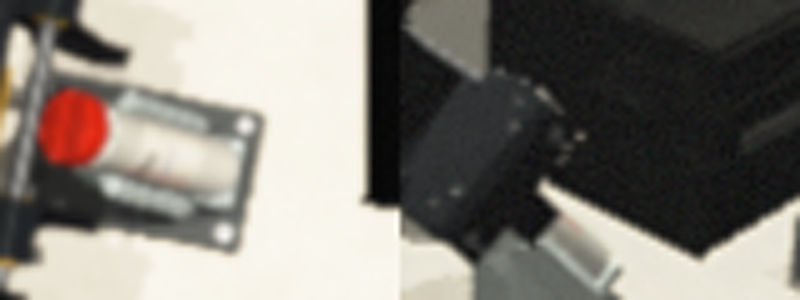

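>>> carry_out(commands=[{"tx": -0.001, "ty": 0.0, "tz": -0.015, "rx": 0.0, "ry": 0.0, "rz": 0.0, "jaw": 0.8}, {"tx": -0.001, "ty": 0.0, "tz": -0.04, "rx": 0.0, "ry": 0.0, "rz": 0.0, "jaw": 0.8}, {"tx": -0.001, "ty": 0.0, "tz": -0.075, "rx": 0.0, "ry": 0.0, "rz": 0.0, "jaw": 0.8}, {"tx": -0.001, "ty": 0.0, "tz": -0.11, "rx": 0.0, "ry": 0.0, "rz": 0.0, "jaw": 0.8}, {"tx": -0.001, "ty": 0.0, "tz": -0.11, "rx": 0.0, "ry": 0.0, "rz": 0.0, "jaw": 0.8}])

```text
time: 9.55
position: [0.5516, 0.024, 0.1901]
tool_rot: [1.985, 1.683, -0.716]
ft_force: [-0.2, -0.6, 0.5]
grip_width: 0.802
```

```bash
python3 - <<'E'
from look import *
R=rot(-n,B[0][:,0])
g=seat+ax*.087
print('g',g,'n',n)
go((g+n*.09,R),(g-n*.013,R))
look('pics/a8.png',310,195,320,180,80,60,5)
E
```

```text
g [ 0.53835673 -0.0508623   0.10264587] n [-0.12907035 -0.75509267  0.64278761]
t 9.55 pos [0.5516 0.024  0.1901] F [-0.2 -0.6  0.5] w 0.802 j [ 0.12  0.49 -0.75  1.59  0.79  1.75 -0.91]
tool x [ 0.13  0.76 -0.64] y [ 0.99 -0.16  0.  ] z [-0.1  -0.63 -0.77]
t [-0.0927 -0.0011  0.1153] r [-0.     1.565  0.005] dist 0.148 deg 89.7
t [ 0.0103 -0.0008  0.1159] r [-0.     1.565  0.005] dist 0.116 deg 89.7
```

View pics/a8.png

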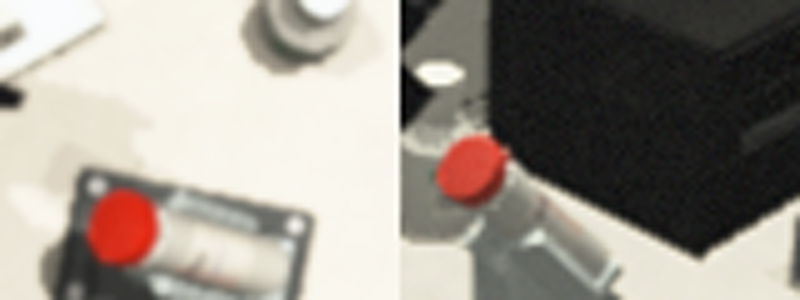

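The tube is parked squarely in the V, with its foot on the stop, its cap at (335,241) in the top view, and the hand off it. Next I'll swing round to its side.

>>> carry_out(commands=[{"tx": -0.015, "ty": 0.0, "tz": -0.005, "rx": 0.0, "ry": 0.16, "rz": 0.0, "jaw": 0.8}, {"tx": -0.035, "ty": 0.0, "tz": -0.005, "rx": 0.0, "ry": 0.32, "rz": 0.0, "jaw": 0.8}, {"tx": -0.055, "ty": 0.0, "tz": 0.005, "rx": 0.0, "ry": 0.48, "rz": 0.0, "jaw": 0.8}, {"tx": -0.07, "ty": 0.0, "tz": 0.02, "rx": 0.0, "ry": 0.64, "rz": 0.0, "jaw": 0.8}, {"tx": -0.08, "ty": 0.0, "tz": 0.035, "rx": 0.0, "ry": 0.8, "rz": 0.0, "jaw": 0.8}, {"tx": -0.09, "ty": 0.0, "tz": 0.05, "rx": 0.0, "ry": 0.96, "rz": 0.0, "jaw": 0.8}, {"tx": -0.095, "ty": 0.0, "tz": 0.065, "rx": 0.0, "ry": 1.12, "rz": 0.0, "jaw": 0.8}, {"tx": -0.095, "ty": 0.0, "tz": 0.08, "rx": 0.0, "ry": 1.28, "rz": 0.0, "jaw": 0.8}, {"tx": -0.095, "ty": -0.001, "tz": 0.095, "rx": 0.0, "ry": 1.42, "rz": 0.0, "jaw": 0.8}, {"tx": -0.093, "ty": -0.001, "tz": 0.11, "rx": 0.0, "ry": 1.565, "rz": 0.0, "jaw": 0.8}, {"tx": -0.093, "ty": -0.001, "tz": 0.115, "rx": 0.0, "ry": 1.565, "rz": 0.0, "jaw": 0.8}, {"tx": -0.093, "ty": -0.001, "tz": 0.115, "rx": 0.0, "ry": 1.565, "rz": 0.0, "jaw": 0.8}])

```text
time: 11.15
position: [0.5249, -0.1216, 0.1594]
tool_rot: [-1.866, -1.574, -0.861]
ft_force: [0.5, 0.8, 1.0]
grip_width: 0.804
```

```bash
python3 - <<'E'
from look import *
R=rot(-n,B[0][:,0])
g=seat+ax*.087
print('cap pred top',proj('top',seat+ax*.113))
go((g+n*.09,R),(g-n*.013,R))
look('pics/a9.png',290,195,290,150)
E
```

```text
cap pred top [[333.2597177  240.26114655]]
t 11.15 pos [ 0.5249 -0.1216  0.1594] F [0.5 0.8 1. ] w 0.804 j [ 1.21  0.53 -0.71  1.7  -0.47  1.39  0.52]
tool x [0.11 0.64 0.76] y [ 0.99 -0.17 -0.  ] z [ 0.12  0.75 -0.65]
t [0.0028 0.0014 0.0016] r [-0.004  0.005 -0.002] dist 0.004 deg 0.4
t [0.0033 0.0018 0.1046] r [-0.004  0.005 -0.002] dist 0.105 deg 0.4
```

View pics/a9.png

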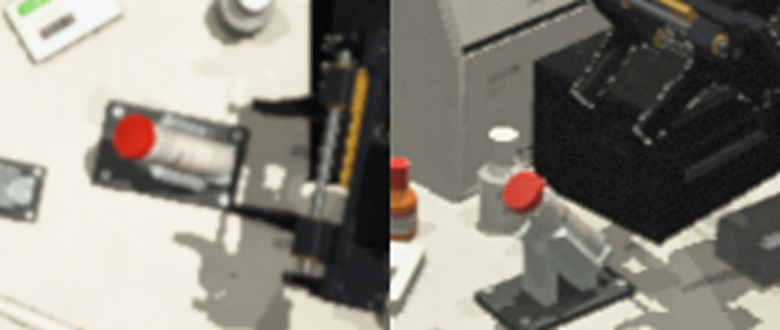

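>>> carry_out(commands=[{"tx": 0.003, "ty": 0.0015, "tz": 0.025, "rx": -0.004, "ry": 0.005, "rz": 0.0, "jaw": 0.8}, {"tx": 0.003, "ty": 0.0015, "tz": 0.05, "rx": -0.004, "ry": 0.005, "rz": 0.0, "jaw": 0.8}, {"tx": 0.003, "ty": 0.0015, "tz": 0.075, "rx": -0.004, "ry": 0.005, "rz": 0.0, "jaw": 0.8}, {"tx": 0.003, "ty": 0.0015, "tz": 0.095, "rx": -0.004, "ry": 0.005, "rz": 0.0, "jaw": 0.8}, {"tx": 0.003, "ty": 0.0015, "tz": 0.104, "rx": -0.004, "ry": 0.005, "rz": 0.0, "jaw": 0.8}, {"tx": 0.003, "ty": 0.0015, "tz": 0.104, "rx": -0.004, "ry": 0.005, "rz": 0.0, "jaw": 0.8}])

```text
time: 12.0
position: [0.54, -0.0414, 0.095]
tool_rot: [-1.864, -1.573, -0.869]
ft_force: [0.3, -1.1, -0.4]
grip_width: 0.804
```

```bash
python3 - <<'E'
from look import *
R=rot(-n,B[0][:,0])
g=seat+ax*.087
go((g-n*.013,R))
look('pics/a10.png',310,205,310,170,80,60,5)
E
```

```text
t 12.0 pos [ 0.54   -0.0414  0.095 ] F [ 0.3 -1.1 -0.4] w 0.804 j [ 1.13  0.57 -0.74  1.82 -0.5   1.19  0.53]
tool x [0.11 0.63 0.77] y [ 0.99 -0.17  0.  ] z [ 0.13  0.75 -0.64]
t [-0.0003 -0.      0.0007] r [-0.  0.  0.] dist 0.001 deg 0.0
```

View pics/a10.png

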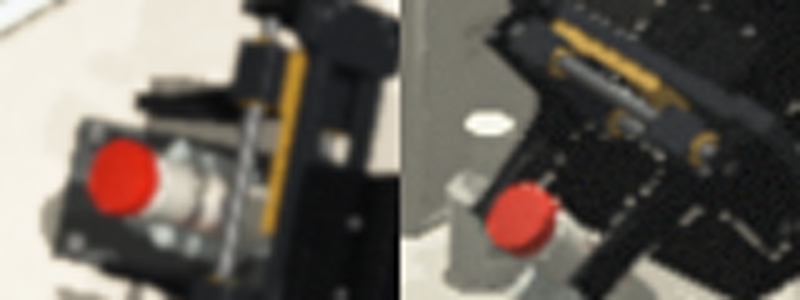

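>>> carry_out(commands=[{"tx": 0.0, "ty": 0.0, "tz": 0.0, "rx": 0.0, "ry": 0.0, "rz": 0.0, "jaw": 0.5}, {"tx": 0.0, "ty": 0.0, "tz": 0.0, "rx": 0.0, "ry": 0.0, "rz": 0.0, "jaw": 0.3}, {"tx": 0.0, "ty": 0.0, "tz": 0.0, "rx": 0.0, "ry": 0.0, "rz": 0.0, "jaw": 0.2}, {"tx": 0.0, "ty": 0.0, "tz": 0.0, "rx": 0.0, "ry": 0.0, "rz": 0.0, "jaw": 0.2}, {"tx": 0.0, "ty": 0.0, "tz": 0.0, "rx": 0.0, "ry": 0.0, "rz": 0.0, "jaw": 0.2}, {"tx": 0.0, "ty": 0.0, "tz": 0.0, "rx": 0.0, "ry": 0.0, "rz": 0.0, "jaw": 0.2}, {"tx": 0.0, "ty": 0.0, "tz": 0.0, "rx": 0.0, "ry": 0.0, "rz": 0.0, "jaw": 0.2}, {"tx": 0.0, "ty": 0.0, "tz": 0.0, "rx": 0.0, "ry": 0.0, "rz": 0.0, "jaw": 0.2}], grip_force=15)

```text
time: 13.1
position: [0.5407, -0.0427, 0.0946]
tool_rot: [-1.867, -1.57, -0.872]
ft_force: [3.9, -0.8, 1.9]
grip_width: 0.356
```

>>> carry_out(commands=[{"tx": 0.001, "ty": 0.0, "tz": -0.006, "rx": 0.0, "ry": 0.0, "rz": 0.0, "jaw": 0.2}, {"tx": 0.003, "ty": 0.0, "tz": -0.02, "rx": 0.0, "ry": 0.0, "rz": 0.0, "jaw": 0.2}, {"tx": 0.01, "ty": 0.0, "tz": -0.04, "rx": 0.0, "ry": 0.0, "rz": 0.0, "jaw": 0.2}, {"tx": 0.03, "ty": 0.0, "tz": -0.06, "rx": 0.0, "ry": 0.0, "rz": 0.0, "jaw": 0.2}, {"tx": 0.06, "ty": 0.0, "tz": -0.08, "rx": 0.0, "ry": 0.0, "rz": 0.0, "jaw": 0.2}, {"tx": 0.08, "ty": 0.0, "tz": -0.09, "rx": 0.0, "ry": 0.0, "rz": 0.0, "jaw": 0.2}, {"tx": 0.08, "ty": 0.0, "tz": -0.09, "rx": 0.0, "ry": 0.0, "rz": 0.0, "jaw": 0.2}])

```text
time: 13.98
position: [0.5372, -0.0596, 0.2143]
tool_rot: [-1.866, -1.573, -0.87]
ft_force: [0.3, 0.8, -0.5]
grip_width: 0.36
```

```bash
python3 - <<'E'
from look import *
X,Y=Rd[0][:,0],Rd[0][:,1]
R=rot([0,0,-1],X)
mid=P(Rd,[-.055,.016,.036])[0]; g=mid+Y*(.087-.0565)
tip=g-np.array([0,0,.013])
print('tip',tip)
go((tip+[0,0,.10],R),(tip,R))
look('pics/a11.png',290,165,290,130)
E
```

```text
tip [0.51480666 0.25976088 0.023     ]
t 13.97 pos [ 0.5372 -0.0596  0.2143] F [ 0.3  0.8 -0.5] w 0.36 j [ 1.2   0.42 -0.78  1.73 -0.55  1.39  0.44]
tool x [0.11 0.63 0.77] y [ 0.99 -0.17  0.  ] z [ 0.13  0.75 -0.64]
t [ 0.1302 -0.0762  0.2968] r [ 0.037 -0.871 -0.077] dist 0.333 deg 50.2
t [ 0.0536 -0.0763  0.3611] r [ 0.037 -0.871 -0.077] dist 0.373 deg 50.2
```

View pics/a11.png

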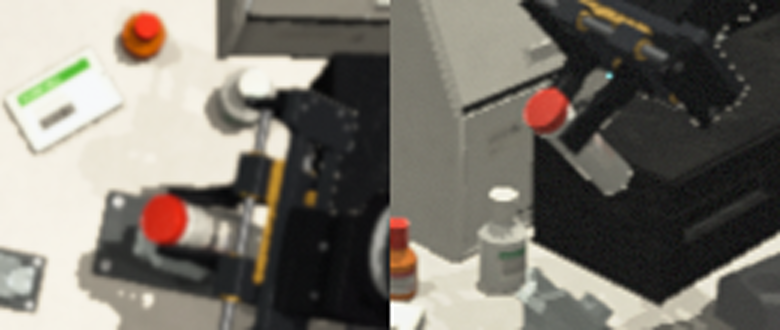

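```bash
python3 - <<'E'
from plan import *
d=np.array([.5407,-.0427,.0946])-seat;print('s',d@ax,'n',d@n,'x',d@B[0][:,0])
X,Y=Rd[0][:,0],Rd[0][:,1]
R=rot([0,0,-1],X)
g=P(Rd,[-.083,.016+.0305,.036])[0]
tip=g-np.array([0,0,.012])
go((tip+[0,0,.13],R),(tip,R))
E
```

```text
s 0.08626190851691085 n -0.011637523125041417 x 0.000934505021899336
t 14.07 pos [ 0.5362 -0.06    0.2122] F [-0.3  0.2 -0.5] w 0.356 j [ 1.2   0.42 -0.78  1.73 -0.55  1.39  0.44]
tool x [0.11 0.63 0.77] y [ 0.99 -0.17 -0.  ] z [ 0.13  0.76 -0.64]
t [ 0.1538 -0.1033  0.2744] r [ 0.034 -0.873 -0.079] dist 0.331 deg 50.2
t [ 0.0542 -0.103   0.358 ] r [ 0.034 -0.873 -0.079] dist 0.376 deg 50.2
```

>>> carry_out(commands=[{"tx": 0.02, "ty": -0.01, "tz": 0.025, "rx": 0.003, "ry": -0.08, "rz": -0.007, "jaw": 0.2}, {"tx": 0.04, "ty": -0.02, "tz": 0.06, "rx": 0.007, "ry": -0.2, "rz": -0.017, "jaw": 0.2}, {"tx": 0.06, "ty": -0.035, "tz": 0.1, "rx": 0.012, "ry": -0.33, "rz": -0.03, "jaw": 0.2}, {"tx": 0.085, "ty": -0.05, "tz": 0.14, "rx": 0.018, "ry": -0.46, "rz": -0.042, "jaw": 0.2}, {"tx": 0.105, "ty": -0.065, "tz": 0.18, "rx": 0.023, "ry": -0.6, "rz": -0.054, "jaw": 0.2}, {"tx": 0.125, "ty": -0.085, "tz": 0.22, "rx": 0.028, "ry": -0.72, "rz": -0.065, "jaw": 0.2}, {"tx": 0.145, "ty": -0.098, "tz": 0.255, "rx": 0.032, "ry": -0.82, "rz": -0.074, "jaw": 0.2}, {"tx": 0.154, "ty": -0.103, "tz": 0.2745, "rx": 0.034, "ry": -0.873, "rz": -0.079, "jaw": 0.2}, {"tx": 0.154, "ty": -0.103, "tz": 0.2745, "rx": 0.034, "ry": -0.873, "rz": -0.079, "jaw": 0.2}, {"tx": 0.154, "ty": -0.103, "tz": 0.2745, "rx": 0.034, "ry": -0.873, "rz": -0.079, "jaw": 0.2}])

```text
time: 15.32
position: [0.4879, 0.2613, 0.154]
tool_rot: [-2.318, -2.12, 0.002]
ft_force: [0.6, -0.2, -0.6]
grip_width: 0.356
```

```bash
cat >> plan.py <<'E'
X,Y=Rd[0][:,0],Rd[0][:,1]
RL=rot([0,0,-1],X); tipL=P(Rd,[-.083,.016+.0298,.024])[0]
E
python3 - <<'E'
from look import *
go((tipL+[0,0,.04],RL),(tipL,RL))
look('pics/a12.png',170,175,190,210)
E
```

```text
t 15.32 pos [0.4879 0.2613 0.154 ] F [ 0.6 -0.2 -0.6] w 0.356 j [ 0.33  0.31 -1.02  1.76  0.28  1.23 -0.84]
tool x [ 0.09  1.   -0.  ] y [ 1.   -0.09 -0.  ] z [-0. -0. -1.]
t [ 0.0002 -0.001   0.0901] r [-0.001  0.001 -0.001] dist 0.09 deg 0.1
t [ 0.0003 -0.0009  0.1301] r [-0.001  0.001 -0.001] dist 0.13 deg 0.1
```

View pics/a12.png

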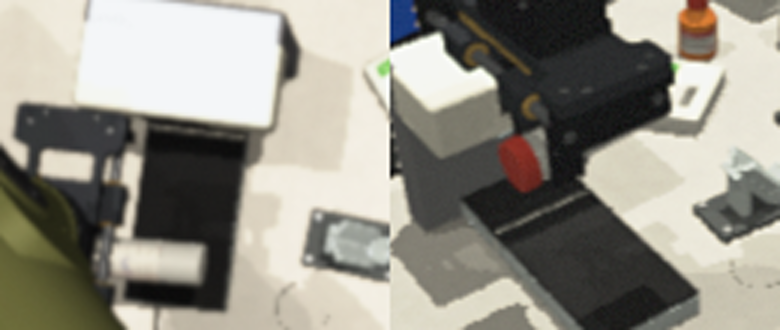

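>>> carry_out(commands=[{"tx": 0.0, "ty": -0.001, "tz": 0.02, "rx": 0.0, "ry": 0.0, "rz": 0.0, "jaw": 0.2}, {"tx": 0.0, "ty": -0.001, "tz": 0.045, "rx": 0.0, "ry": 0.0, "rz": 0.0, "jaw": 0.2}, {"tx": 0.0, "ty": -0.001, "tz": 0.07, "rx": 0.0, "ry": 0.0, "rz": 0.0, "jaw": 0.2}, {"tx": 0.0, "ty": -0.001, "tz": 0.09, "rx": 0.0, "ry": 0.0, "rz": 0.0, "jaw": 0.2}, {"tx": 0.0, "ty": -0.001, "tz": 0.105, "rx": 0.0, "ry": 0.0, "rz": 0.0, "jaw": 0.2}, {"tx": 0.0, "ty": -0.001, "tz": 0.115, "rx": 0.0, "ry": 0.0, "rz": 0.0, "jaw": 0.2}, {"tx": 0.0, "ty": -0.001, "tz": 0.12, "rx": 0.0, "ry": 0.0, "rz": 0.0, "jaw": 0.2}, {"tx": 0.0, "ty": -0.001, "tz": 0.12, "rx": 0.0, "ry": 0.0, "rz": 0.0, "jaw": 0.2}])

```text
time: 16.42
position: [0.4874, 0.2629, 0.0354]
tool_rot: [2.317, 2.121, 0.002]
ft_force: [-0.9, -0.1, -1.5]
grip_width: 0.355
```

```bash
python3 - <<'E'
from look import *
go((tipL,RL))
look('pics/a13.png',170,175,190,210)
E
```

```text
t 16.43 pos [0.4874 0.2629 0.0354] F [-0.9 -0.1 -1.5] w 0.355 j [ 0.24  0.45 -0.93  1.87  0.42  1.03 -0.95]
tool x [0.09 1.   0.  ] y [ 1.   -0.09  0.  ] z [ 0.  0. -1.]
t [-0.0014 -0.0004  0.0114] r [ 0.001 -0.001  0.   ] dist 0.011 deg 0.1
```

View pics/a13.png

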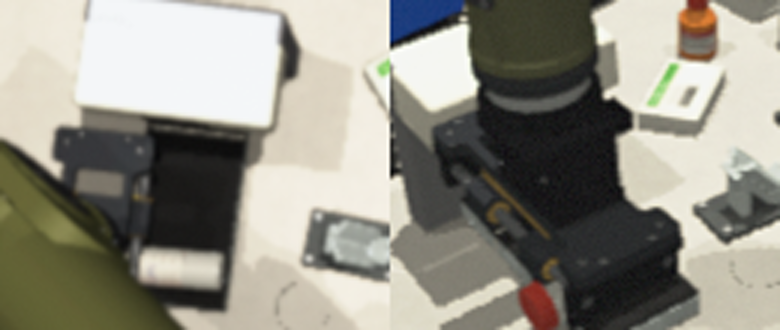

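>>> carry_out(commands=[{"tx": -0.001, "ty": 0.0, "tz": 0.003, "rx": 0.0, "ry": 0.0, "rz": 0.0, "jaw": 0.2}, {"tx": -0.001, "ty": 0.0, "tz": 0.006, "rx": 0.0, "ry": 0.0, "rz": 0.0, "jaw": 0.2}, {"tx": -0.001, "ty": 0.0, "tz": 0.008, "rx": 0.0, "ry": 0.0, "rz": 0.0, "jaw": 0.2}, {"tx": -0.001, "ty": 0.0, "tz": 0.0095, "rx": 0.0, "ry": 0.0, "rz": 0.0, "jaw": 0.2}, {"tx": -0.001, "ty": 0.0, "tz": 0.0095, "rx": 0.0, "ry": 0.0, "rz": 0.0, "jaw": 0.2}])

```text
time: 17.15
position: [0.4871, 0.2617, 0.0257]
tool_rot: [2.317, 2.121, 0.001]
ft_force: [-0.0, -0.5, -0.2]
grip_width: 0.354
```

>>> carry_out(commands=[{"tx": 0.0, "ty": 0.0, "tz": 0.001, "rx": 0.0, "ry": 0.0, "rz": 0.0, "jaw": 0.2}, {"tx": 0.0, "ty": 0.0, "tz": 0.001, "rx": 0.0, "ry": 0.0, "rz": 0.0, "jaw": 0.2}])

```text
time: 17.4
position: [0.4872, 0.2617, 0.0248]
tool_rot: [2.317, 2.121, 0.002]
ft_force: [-0.3, -0.8, -0.4]
grip_width: 0.357
```

```bash
python3 - <<'E'
from plan import *
f=[]
for i in range(1):
    st=ctrl.get_state();print(st['position'],st['ft_force'],st['torque'])
E
```

```text
[0.48720526 0.26173539 0.02480109] [-0.32894334 -0.78447937 -0.40378946] [ 0.04830798 -0.10228528  0.00426268]
```

>>> carry_out(commands=[{"tx": 0.0, "ty": 0.0, "tz": 0.0005, "rx": 0.0, "ry": 0.0, "rz": 0.0, "jaw": 0.2}, {"tx": 0.0, "ty": 0.0, "tz": 0.001, "rx": 0.0, "ry": 0.0, "rz": 0.0, "jaw": 0.2}, {"tx": 0.0, "ty": 0.0, "tz": 0.001, "rx": 0.0, "ry": 0.0, "rz": 0.0, "jaw": 0.2}])

```text
time: 17.77
position: [0.4873, 0.2618, 0.0238]
tool_rot: [2.317, 2.121, 0.002]
ft_force: [-0.4, 0.3, 0.8]
grip_width: 0.357
```

>>> carry_out(commands=[{"tx": 0.0, "ty": 0.0, "tz": 0.0005, "rx": 0.0, "ry": 0.0, "rz": 0.0, "jaw": 0.2}, {"tx": 0.0, "ty": 0.0, "tz": 0.001, "rx": 0.0, "ry": 0.0, "rz": 0.0, "jaw": 0.2}, {"tx": 0.0, "ty": 0.0, "tz": 0.001, "rx": 0.0, "ry": 0.0, "rz": 0.0, "jaw": 0.2}])

```text
time: 18.15
position: [0.4874, 0.262, 0.0234]
tool_rot: [2.316, 2.121, 0.002]
ft_force: [-2.1, -0.4, 5.6]
grip_width: 0.356
```

```bash
python3 - <<'E'
from look import *
st=ctrl.get_state();print(st['position'],st['ft_force'],st['torque'])
look('pics/a14.png',195,220,220,260,80,60,5)
E
```

```text
[0.48737736 0.26199989 0.02341182] [-2.11609798 -0.37932411  5.55824851] [-0.22605755  0.21170695 -0.01668565]
```

View pics/a14.png

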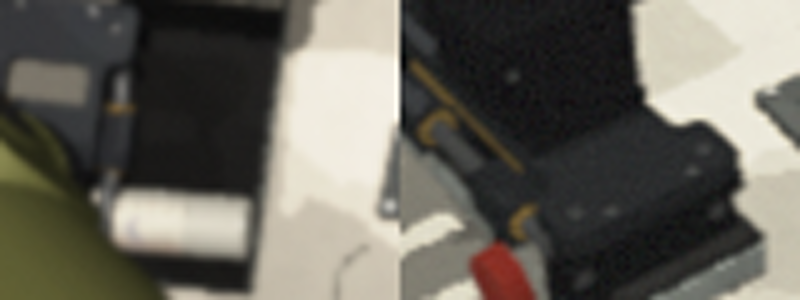

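>>> carry_out(commands=[{"tx": 0.0, "ty": 0.0, "tz": -0.0005, "rx": 0.0, "ry": 0.0, "rz": 0.0, "jaw": 0.35}, {"tx": 0.0, "ty": 0.0, "tz": -0.0005, "rx": 0.0, "ry": 0.0, "rz": 0.0, "jaw": 0.45}, {"tx": 0.0, "ty": 0.0, "tz": -0.0005, "rx": 0.0, "ry": 0.0, "rz": 0.0, "jaw": 0.55}, {"tx": 0.0, "ty": 0.0, "tz": -0.0005, "rx": 0.0, "ry": 0.0, "rz": 0.0, "jaw": 0.65}, {"tx": 0.0, "ty": 0.0, "tz": -0.0005, "rx": 0.0, "ry": 0.0, "rz": 0.0, "jaw": 0.65}])

```text
time: 18.88
position: [0.4872, 0.2617, 0.0232]
tool_rot: [2.317, 2.121, 0.002]
ft_force: [-0.6, -0.1, -1.3]
grip_width: 0.63
```

```bash
python3 - <<'E'
from look import *
st=ctrl.get_state();print(st['position'],st['ft_force'],st['grip_width'])
look('pics/a15.png',195,220,220,260,80,60,5)
E
```

```text
[0.48717862 0.26167806 0.02318364] [-0.56744111 -0.1315601  -1.32553571] 0.6295929974244654
```

View pics/a15.png

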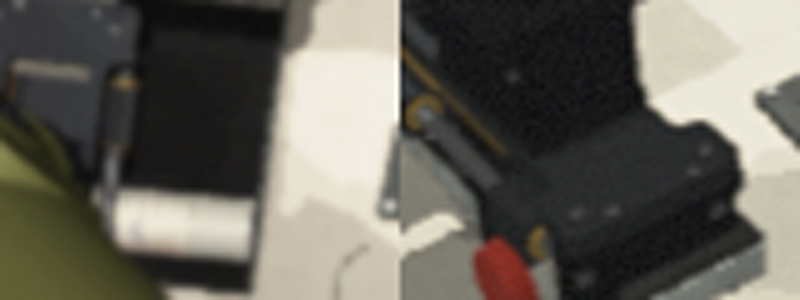

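Released: the tube has not moved and lies square, with its cap over the left edge. Next I'll lift straight up and back away for a clear look.

>>> carry_out(commands=[{"tx": 0.0, "ty": 0.0, "tz": -0.02, "rx": 0.0, "ry": 0.0, "rz": 0.0, "jaw": 0.65}, {"tx": 0.0, "ty": 0.0, "tz": -0.05, "rx": 0.0, "ry": 0.0, "rz": 0.0, "jaw": 0.65}, {"tx": 0.0, "ty": 0.0, "tz": -0.09, "rx": 0.0, "ry": 0.0, "rz": 0.0, "jaw": 0.65}, {"tx": 0.0, "ty": 0.0, "tz": -0.14, "rx": 0.0, "ry": 0.0, "rz": 0.0, "jaw": 0.65}, {"tx": 0.0, "ty": 0.0, "tz": -0.16, "rx": 0.0, "ry": 0.0, "rz": 0.0, "jaw": 0.65}, {"tx": 0.0, "ty": 0.0, "tz": -0.16, "rx": 0.0, "ry": 0.0, "rz": 0.0, "jaw": 0.65}])

```text
time: 19.73
position: [0.4878, 0.2621, 0.185]
tool_rot: [2.315, 2.119, 0.006]
ft_force: [0.7, -0.1, -0.9]
grip_width: 0.65
```

```bash
python3 - <<'E'
from look import *
go((tipL,RL))
look('pics/a16.png',195,220,210,250,80,80,5)
for s in(0,.101,.113):print(s,proj('top',P(Rd,[-.083,.016-.0565+s,.036])),proj('scene',P(Rd,[-.083,.016-.0565+s,.036])))
E
```

```text
t 19.73 pos [0.4878 0.2621 0.185 ] F [ 0.7 -0.1 -0.9] w 0.65 j [ 0.36  0.27 -1.04  1.72  0.25  1.28 -0.82]
tool x [0.09 1.   0.  ] y [ 1.   -0.09  0.  ] z [ 0.  0. -1.]
t [-0.0009 -0.0016  0.161 ] r [ 0.005 -0.001 -0.   ] dist 0.161 deg 0.3
0 [[244.89318188 266.32943301]] [[283.18540852 292.73736156]]
0.101 [[203.46171049 261.53839965]] [[242.02802601 313.68991926]]
0.113 [[198.53694493 260.96891189]] [[236.82360551 316.33940556]]
```

View pics/a16.png

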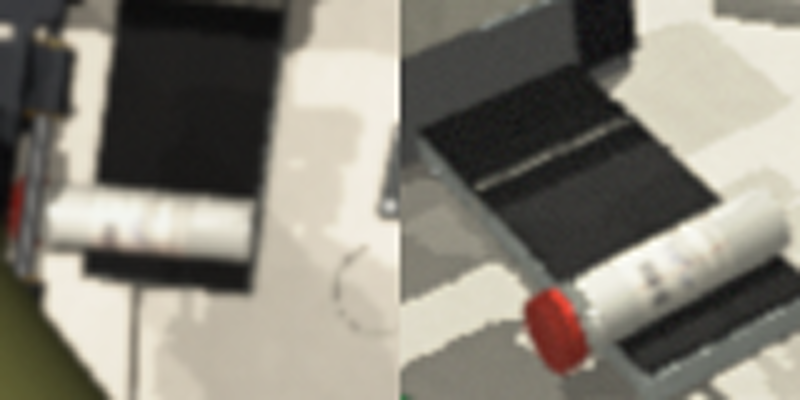

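The tube rests on the lane, square, with its cap clear over the left edge. In the top view its foot is at (245,266), against (244.9,266.3) predicted. Next I'll set up the push pose, tilted back 30° with the jaws along y, behind the tube.

```bash
cat >> plan.py <<'E'
def push(x,z=.031,y=.008,th=30):
    t=np.deg2rad(th);return P(Rd,[x,y,z])[0],rot(Rd[0]@[np.sin(t),0,-np.cos(t)],Y)
E
python3 - <<'E'
from plan import *
go(push(-.127,.19),push(-.127,.10),push(-.127))
p,R=push(-.127,.19);R0=Ro.from_rotvec(ctrl.get_state()['tool_rot'])
for k in(0,np.pi):
    r=(R0.inv()*R*Ro.from_rotvec([0,0,k]));print(r.as_rotvec().round(3),(Ro.from_rotvec(r.as_rotvec()*.5)).as_rotvec())
E
```

```text
t 19.82 pos [0.4864 0.261  0.1823] F [ 0.1 -0.3  0.3] w 0.648 j [ 0.36  0.28 -1.04  1.72  0.25  1.28 -0.82]
tool x [ 0.09  1.   -0.  ] y [ 1.   -0.09  0.  ] z [-0. -0. -1.]
t [-0.0372 -0.0436 -0.0077] r [-0.41   0.411  1.531] dist 0.058 deg 93.8
t [-0.0372 -0.0436  0.0823] r [-0.41   0.411  1.531] dist 0.1 deg 93.8
t [-0.0371 -0.0436  0.1513] r [-0.41   0.411  1.531] dist 0.162 deg 93.8
[-0.411 -0.41  -1.532] [-0.20552013 -0.20484297 -0.76582837]
[-0.41   0.411  1.531] [-0.20483774  0.20551488  0.76573574]
```

>>> carry_out(commands=[{"tx": -0.004, "ty": -0.005, "tz": -0.003, "rx": -0.041, "ry": -0.041, "rz": -0.153, "jaw": 0.55}, {"tx": -0.008, "ty": -0.01, "tz": -0.006, "rx": -0.082, "ry": -0.082, "rz": -0.306, "jaw": 0.55}, {"tx": -0.012, "ty": -0.015, "tz": -0.008, "rx": -0.123, "ry": -0.123, "rz": -0.46, "jaw": 0.55}, {"tx": -0.016, "ty": -0.02, "tz": -0.008, "rx": -0.164, "ry": -0.164, "rz": -0.613, "jaw": 0.55}, {"tx": -0.02, "ty": -0.025, "tz": -0.008, "rx": -0.205, "ry": -0.205, "rz": -0.766, "jaw": 0.55}, {"tx": -0.024, "ty": -0.03, "tz": -0.008, "rx": -0.247, "ry": -0.246, "rz": -0.919, "jaw": 0.55}, {"tx": -0.028, "ty": -0.034, "tz": -0.008, "rx": -0.288, "ry": -0.287, "rz": -1.072, "jaw": 0.55}, {"tx": -0.032, "ty": -0.038, "tz": -0.008, "rx": -0.329, "ry": -0.328, "rz": -1.226, "jaw": 0.55}, {"tx": -0.035, "ty": -0.041, "tz": -0.008, "rx": -0.37, "ry": -0.369, "rz": -1.379, "jaw": 0.55}, {"tx": -0.037, "ty": -0.0435, "tz": -0.008, "rx": -0.411, "ry": -0.41, "rz": -1.532, "jaw": 0.55}, {"tx": -0.037, "ty": -0.0435, "tz": -0.008, "rx": -0.411, "ry": -0.41, "rz": -1.532, "jaw": 0.55}, {"tx": -0.037, "ty": -0.0435, "tz": -0.008, "rx": -0.411, "ry": -0.41, "rz": -1.532, "jaw": 0.55}])

```text
time: 21.32
position: [0.4389, 0.2283, 0.1889]
tool_rot: [0.113, 2.618, -0.031]
ft_force: [0.1, 0.5, 0.7]
grip_width: 0.551
```

```bash
python3 - <<'E'
from look import *
go(push(-.127,.19),push(-.127,.10),push(-.127))
look('pics/a17.png',170,185,180,190,130,110,3)
E
```

```text
t 21.32 pos [0.4389 0.2283 0.1889] F [0.1 0.5 0.7] w 0.551 j [-0.11 -0.3  -0.62  2.2   0.28  0.84  0.6 ]
tool x [-0.86  0.07 -0.5 ] y [ 0.09  1.   -0.  ] z [ 0.5  -0.04 -0.87]
t [-0.0013 -0.0005 -0.0005] r [ 0.    -0.002  0.002] dist 0.001 deg 0.2
t [ 0.0436 -0.0004  0.0775] r [ 0.    -0.002  0.002] dist 0.089 deg 0.2
t [ 0.0779 -0.0004  0.1374] r [ 0.    -0.002  0.002] dist 0.158 deg 0.2
```

View pics/a17.png

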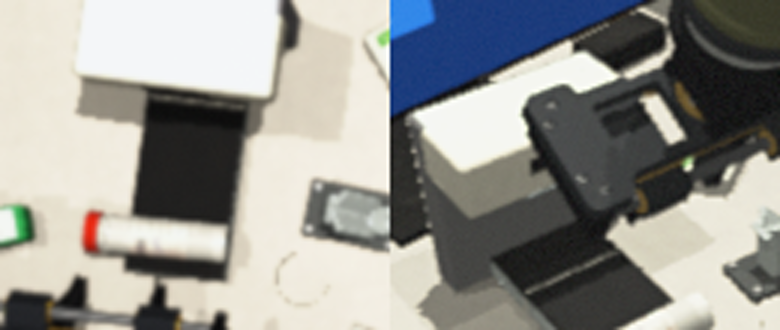

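>>> carry_out(commands=[{"tx": 0.01, "ty": -0.0005, "tz": 0.02, "rx": 0.0, "ry": 0.0, "rz": 0.0, "jaw": 0.55}, {"tx": 0.025, "ty": -0.0005, "tz": 0.045, "rx": 0.0, "ry": 0.0, "rz": 0.0, "jaw": 0.55}, {"tx": 0.0435, "ty": -0.0005, "tz": 0.0775, "rx": 0.0, "ry": 0.0, "rz": 0.0, "jaw": 0.55}, {"tx": 0.0435, "ty": -0.0005, "tz": 0.0775, "rx": 0.0, "ry": 0.0, "rz": 0.0, "jaw": 0.55}, {"tx": 0.0435, "ty": -0.0005, "tz": 0.0775, "rx": 0.0, "ry": 0.0, "rz": 0.0, "jaw": 0.55}])

```text
time: 22.05
position: [0.4424, 0.2282, 0.1035]
tool_rot: [0.116, 2.614, -0.029]
ft_force: [0.5, 0.9, 0.3]
grip_width: 0.55
```

```bash
python3 - <<'E'
from look import *
go(push(-.127,.10),push(-.127))
look('pics/a18.png',170,205,180,220,130,110,3)
E
```

```text
t 22.05 pos [0.4424 0.2282 0.1035] F [0.5 0.9 0.3] w 0.55 j [-0.04 -0.16 -0.74  2.3   0.47  0.67  0.37]
tool x [-0.86  0.08 -0.5 ] y [0.09 1.   0.  ] z [ 0.5  -0.04 -0.86]
t [ 0.004  -0.0007  0.0017] r [ 0.001  0.002 -0.001] dist 0.004 deg 0.2
t [ 0.0387 -0.0009  0.0613] r [ 0.001  0.002 -0.001] dist 0.073 deg 0.2
```

View pics/a18.png

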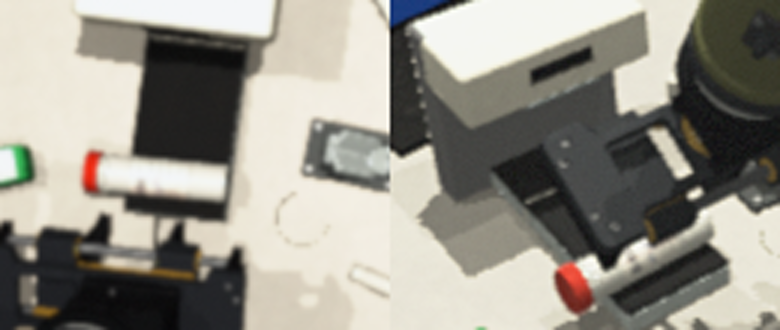

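>>> carry_out(commands=[{"tx": 0.012, "ty": -0.001, "tz": 0.018, "rx": 0.0, "ry": 0.0, "rz": 0.0, "jaw": 0.55}, {"tx": 0.025, "ty": -0.001, "tz": 0.04, "rx": 0.0, "ry": 0.0, "rz": 0.0, "jaw": 0.55}, {"tx": 0.0385, "ty": -0.001, "tz": 0.061, "rx": 0.0, "ry": 0.002, "rz": 0.0, "jaw": 0.55}, {"tx": 0.0385, "ty": -0.001, "tz": 0.061, "rx": 0.0, "ry": 0.002, "rz": 0.0, "jaw": 0.55}, {"tx": 0.0385, "ty": -0.001, "tz": 0.061, "rx": 0.0, "ry": 0.002, "rz": 0.0, "jaw": 0.55}])

```text
time: 22.78
position: [0.4397, 0.2281, 0.0318]
tool_rot: [0.115, 2.614, -0.028]
ft_force: [-0.9, 0.2, 0.3]
grip_width: 0.546
```

```bash
python3 - <<'E'
from look import *
go(push(-.127),push(-.117),push(-.0),push(.006))
look('pics/a19.png',170,205,180,220,130,110,3)
E
```

```text
t 22.77 pos [0.4397 0.2281 0.0318] F [-0.9  0.2  0.3] w 0.546 j [-0.    0.01 -0.82  2.36  0.81  0.59  0.01]
tool x [-0.86  0.08 -0.5 ] y [0.09 1.   0.  ] z [ 0.5  -0.04 -0.87]
t [ 0.0004 -0.0004  0.0007] r [ 0.002  0.001 -0.001] dist 0.001 deg 0.1
t [-0.0082 -0.0004  0.0057] r [ 0.002  0.001 -0.001] dist 0.01 deg 0.1
t [-0.1095 -0.0004  0.0644] r [ 0.002  0.001 -0.001] dist 0.127 deg 0.1
t [-0.1147 -0.0004  0.0674] r [ 0.002  0.001 -0.001] dist 0.133 deg 0.1
```

View pics/a19.png

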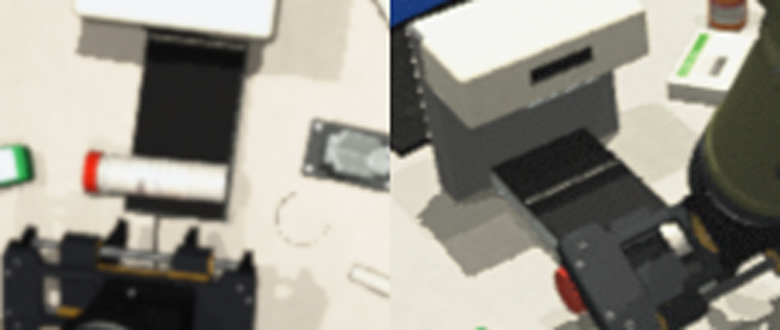

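>>> carry_out(commands=[{"tx": -0.007, "ty": 0.0, "tz": 0.004, "rx": 0.0, "ry": 0.0, "rz": 0.0, "jaw": 0.55}, {"tx": -0.012, "ty": 0.0, "tz": 0.007, "rx": 0.0, "ry": 0.0, "rz": 0.0, "jaw": 0.55}, {"tx": -0.015, "ty": 0.0, "tz": 0.009, "rx": 0.0, "ry": 0.0, "rz": 0.0, "jaw": 0.55}, {"tx": -0.018, "ty": 0.0, "tz": 0.0105, "rx": 0.0, "ry": 0.0, "rz": 0.0, "jaw": 0.55}, {"tx": -0.0215, "ty": 0.0, "tz": 0.0125, "rx": 0.0, "ry": 0.0, "rz": 0.0, "jaw": 0.55}, {"tx": -0.025, "ty": 0.0, "tz": 0.0145, "rx": 0.0, "ry": 0.0, "rz": 0.0, "jaw": 0.55}, {"tx": -0.0285, "ty": 0.0, "tz": 0.0165, "rx": 0.0, "ry": 0.0, "rz": 0.0, "jaw": 0.55}, {"tx": -0.032, "ty": 0.0, "tz": 0.0185, "rx": 0.0, "ry": 0.0, "rz": 0.0, "jaw": 0.55}, {"tx": -0.0355, "ty": 0.0, "tz": 0.0205, "rx": 0.0, "ry": 0.0, "rz": 0.0, "jaw": 0.55}, {"tx": -0.039, "ty": 0.0, "tz": 0.0225, "rx": 0.0, "ry": 0.0, "rz": 0.0, "jaw": 0.55}])

```text
time: 24.12
position: [0.4839, 0.2235, 0.0303]
tool_rot: [0.115, 2.616, -0.03]
ft_force: [0.1, -0.7, 0.8]
grip_width: 0.548
```

```bash
cat >> plan.py <<'E'
def rp(): 
    p=np.array(ctrl.get_state()['position']);print('reader-frame tcp',((p-Rd[1])@Rd[0]*1000).round(1))
E
python3 - <<'E'
from look import *
rp();go(push(.006))
look('pics/a20.png',170,205,180,220,130,110,3)
E
```

```text
reader-frame tcp [-82.6   7.6  30.3]
t 24.12 pos [0.4839 0.2235 0.0303] F [ 0.1 -0.7  0.8] w 0.548 j [ 0.03  0.1  -0.78  2.29  0.89  0.59  0.04]
tool x [-0.86  0.08 -0.5 ] y [0.09 1.   0.  ] z [ 0.5  -0.04 -0.87]
t [-0.0771  0.0003  0.0436] r [ 0.001 -0.001  0.   ] dist 0.089 deg 0.1
```

View pics/a20.png

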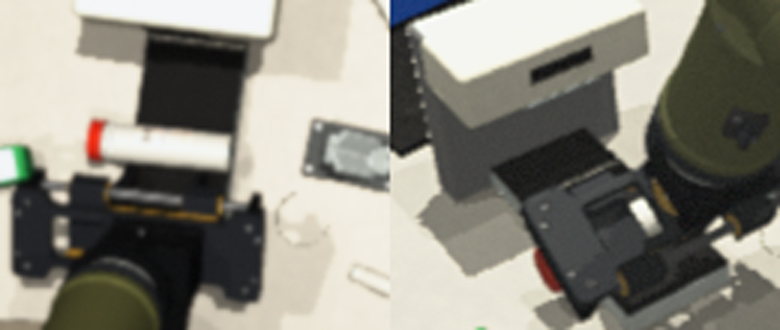

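>>> carry_out(commands=[{"tx": -0.003, "ty": 0.0, "tz": 0.0015, "rx": 0.0, "ry": 0.0, "rz": 0.0, "jaw": 0.55}, {"tx": -0.007, "ty": 0.0, "tz": 0.004, "rx": 0.0, "ry": 0.0, "rz": 0.0, "jaw": 0.55}, {"tx": -0.011, "ty": 0.0, "tz": 0.0062, "rx": 0.0, "ry": 0.0, "rz": 0.0, "jaw": 0.55}, {"tx": -0.015, "ty": 0.0, "tz": 0.0085, "rx": 0.0, "ry": 0.0, "rz": 0.0, "jaw": 0.55}, {"tx": -0.019, "ty": 0.0, "tz": 0.0107, "rx": 0.0, "ry": 0.0, "rz": 0.0, "jaw": 0.55}, {"tx": -0.023, "ty": 0.0, "tz": 0.013, "rx": 0.0, "ry": 0.0, "rz": 0.0, "jaw": 0.55}, {"tx": -0.027, "ty": 0.0, "tz": 0.0153, "rx": 0.0, "ry": 0.0, "rz": 0.0, "jaw": 0.55}, {"tx": -0.031, "ty": 0.0, "tz": 0.0175, "rx": 0.0, "ry": 0.0, "rz": 0.0, "jaw": 0.55}, {"tx": -0.035, "ty": 0.0, "tz": 0.0198, "rx": 0.0, "ry": 0.0, "rz": 0.0, "jaw": 0.55}, {"tx": -0.039, "ty": 0.0, "tz": 0.022, "rx": 0.0, "ry": 0.0, "rz": 0.0, "jaw": 0.55}, {"tx": -0.042, "ty": 0.0, "tz": 0.0237, "rx": 0.0, "ry": 0.0, "rz": 0.0, "jaw": 0.55}, {"tx": -0.044, "ty": 0.0, "tz": 0.025, "rx": 0.0, "ry": 0.0, "rz": 0.0, "jaw": 0.55}])

```text
time: 25.72
position: [0.5342, 0.219, 0.0306]
tool_rot: [0.115, 2.616, -0.03]
ft_force: [-0.6, -0.2, 0.8]
grip_width: 0.554
```

```bash
python3 - <<'E'
from look import *
rp();go(push(.006))
look('pics/a21.png',180,195,195,240,80,60,5)
for s in(0,.113):
  for x in(-.008,):print(s,proj('top',P(Rd,[x,.016-.0565+s,.036])),proj('scene',P(Rd,[x,.016-.0565+s,.036])))
E
```

```text
reader-frame tcp [-32.1   7.6  30.6]
t 25.73 pos [0.5342 0.219  0.0306] F [-0.6 -0.2  0.8] w 0.554 j [ 0.05  0.19 -0.73  2.21  0.94  0.59  0.08]
tool x [-0.86  0.08 -0.5 ] y [0.09 1.   0.  ] z [ 0.5  -0.04 -0.87]
t [-0.0332  0.0003  0.0187] r [ 0.001 -0.001 -0.   ] dist 0.038 deg 0.1
0 [[248.79328846 235.73275985]] [[264.01137738 275.54959415]]
0.113 [[202.66397658 230.38458027]] [[218.90016644 296.87253964]]
```

View pics/a21.png

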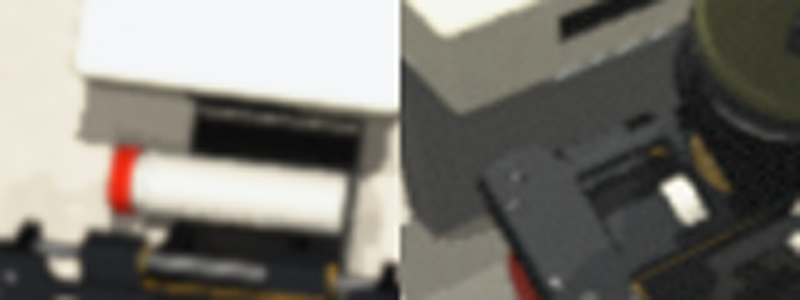

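>>> carry_out(commands=[{"tx": -0.003, "ty": 0.0, "tz": 0.0015, "rx": 0.0, "ry": 0.0, "rz": 0.0, "jaw": 0.55}, {"tx": -0.0065, "ty": 0.0, "tz": 0.0037, "rx": 0.0, "ry": 0.0, "rz": 0.0, "jaw": 0.55}, {"tx": -0.01, "ty": 0.0, "tz": 0.0057, "rx": 0.0, "ry": 0.0, "rz": 0.0, "jaw": 0.55}, {"tx": -0.0135, "ty": 0.0, "tz": 0.0076, "rx": 0.0, "ry": 0.0, "rz": 0.0, "jaw": 0.55}, {"tx": -0.017, "ty": 0.0, "tz": 0.0096, "rx": 0.0, "ry": 0.0, "rz": 0.0, "jaw": 0.55}, {"tx": -0.02, "ty": 0.0, "tz": 0.0113, "rx": 0.0, "ry": 0.0, "rz": 0.0, "jaw": 0.55}, {"tx": -0.023, "ty": 0.0, "tz": 0.013, "rx": 0.0, "ry": 0.0, "rz": 0.0, "jaw": 0.55}, {"tx": -0.0255, "ty": 0.0, "tz": 0.0144, "rx": 0.0, "ry": 0.0, "rz": 0.0, "jaw": 0.55}, {"tx": -0.0275, "ty": 0.0, "tz": 0.0155, "rx": 0.0, "ry": 0.0, "rz": 0.0, "jaw": 0.55}, {"tx": -0.029, "ty": 0.0, "tz": 0.0164, "rx": 0.0, "ry": 0.0, "rz": 0.0, "jaw": 0.55}, {"tx": -0.029, "ty": 0.0, "tz": 0.0164, "rx": 0.0, "ry": 0.0, "rz": 0.0, "jaw": 0.55}])

```text
time: 27.2
position: [0.5673, 0.2161, 0.0309]
tool_rot: [0.115, 2.616, -0.03]
ft_force: [0.2, -0.1, 0.2]
grip_width: 0.549
```

```bash
python3 - <<'E'
from look import *
rp();go(push(.006))
look('pics/a22.png',180,195,195,240,80,60,5)
E
```

```text
reader-frame tcp [ 1.1  7.7 30.9]
t 27.2 pos [0.5673 0.2161 0.0309] F [ 0.2 -0.1  0.2] w 0.549 j [ 0.06  0.24 -0.71  2.15  0.97  0.59  0.12]
tool x [-0.86  0.08 -0.5 ] y [0.09 1.   0.  ] z [ 0.5  -0.04 -0.87]
t [-0.0043  0.0003  0.0023] r [ 0.001 -0.001 -0.   ] dist 0.005 deg 0.1
```

View pics/a22.png

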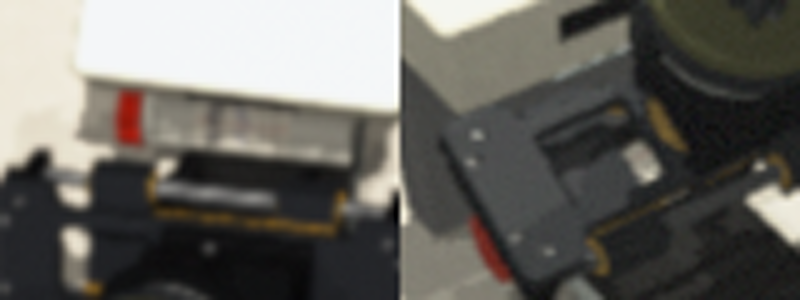

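Estimated tube centre is 5 mm short of the line. I'll back off to see the tube against the line before the final nudge.

>>> carry_out(commands=[{"tx": 0.009, "ty": 0.0, "tz": -0.005, "rx": 0.0, "ry": 0.0, "rz": 0.0, "jaw": 0.55}, {"tx": 0.035, "ty": 0.0, "tz": -0.02, "rx": 0.0, "ry": 0.0, "rz": 0.0, "jaw": 0.55}, {"tx": 0.07, "ty": 0.0, "tz": -0.04, "rx": 0.0, "ry": 0.0, "rz": 0.0, "jaw": 0.55}, {"tx": 0.105, "ty": 0.0, "tz": -0.06, "rx": 0.0, "ry": 0.0, "rz": 0.0, "jaw": 0.55}, {"tx": 0.105, "ty": 0.0, "tz": -0.06, "rx": 0.0, "ry": 0.0, "rz": 0.0, "jaw": 0.55}])

```text
time: 27.92
position: [0.4441, 0.2267, 0.03]
tool_rot: [0.109, 2.616, -0.031]
ft_force: [0.1, -0.1, -0.7]
grip_width: 0.547
```

```bash
python3 - <<'E'
from look import *
rp()
look('pics/a23.png',180,195,195,240,80,60,5)
for x in (.02,.025,.03):
  for s in(0,.113):print(x,s,proj('top',P(Rd,[x,.016-.0565+s,.036])),proj('scene',P(Rd,[x,.016-.0565+s,.036])))
E
```

```text
reader-frame tcp [-122.5    7.3   30. ]
0.02 0 [[250.23963681 224.38603203]] [[257.32785923 269.55843065]]
0.02 0.113 [[204.19447515 219.04246324]] [[212.67910122 290.11576478]]
0.025 0 [[250.4973627  222.36415013]] [[256.15965438 268.51124172]]
0.025 0.113 [[204.46719557 217.02140488]] [[211.59312997 288.93627815]]
0.03 0 [[250.75492215 220.34357397]] [[254.99892403 267.47075299]]
0.03 0.113 [[204.73973979 215.00165229]] [[210.51451964 287.76478631]]
```

View pics/a23.png

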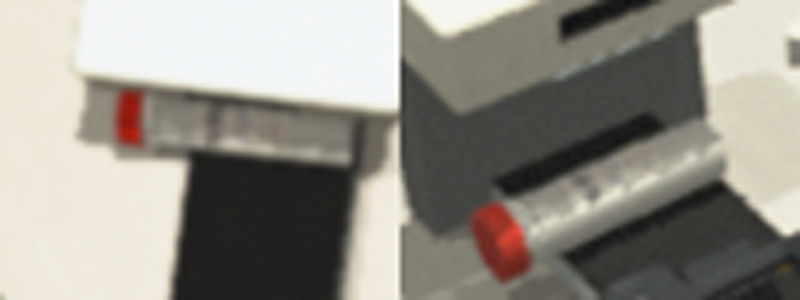

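```bash
cat > tubefit.py <<'E'
from look import *
def tubefit(tag):
    out={}
    for n,(x0,y0) in(('top',(185,190)),('scene',(190,235))):
        im=get_image(n)[:,:,::-1].copy();k=6
        red=((im[...,2]>110)&(im[...,1].astype(int)<80)&(im[...,0]<80)).astype(np.uint8)
        m=np.zeros_like(red);m[y0:y0+100,x0-10:x0+60]=red[y0:y0+100,x0-10:x0+60]
        ys,xs=np.nonzero(m);c=cv2.resize(im[y0:y0+70,x0:x0+80],None,fx=k,fy=k,interpolation=cv2.INTER_CUBIC)
        a=np.linspace(0,2*np.pi,60)
        best=None
        for x in np.arange(.015,.040,.0005):
            mm=np.zeros(red.shape,np.uint8);S=8
            pts=[]
            for s in(.101,.113):pts.append(proj(n,P(Rd,np.c_[x+.0175*np.cos(a),0*a+OFF-.0565+s,.036+.0175*np.sin(a)])))
            big=np.zeros((100*S,70*S),np.uint8)
            h=cv2.convexHull(np.concatenate(pts).astype(np.float32)).reshape(-1,2)
            cv2.fillPoly(big,[((h-[x0-10,y0]+.5)*S).astype(np.int32)],1)
            A=cv2.resize(m[y0:y0+100,x0-10:x0+60],None,fx=S,fy=S,interpolation=cv2.INTER_NEAREST)
            iou=(A&big).sum()/max(1,(A|big).sum())
            if best is None or iou>best[0]:best=(iou,x,h)
        print(n,'cap IoU %.3f x=%.4f'%best[:2],'red centroid',xs.mean(),ys.mean(),'poly c',best[2].mean(0))
        cv2.polylines(c,[((best[2]-[x0,y0]+.5)*k).astype(np.int32).reshape(-1,1,2)],True,(255,0,0),1)
        out[n]=c
    cv2.imwrite(tag,np.hstack([out['top'],out['scene']])[:, :960])
    im=cv2.imread(tag);cv2.imwrite(tag,cv2.resize(im,(800,int(im.shape[0]*800/im.shape[1]))))
OFF=.016
if __name__=='__main__': tubefit(sys.argv[1])
E
python3 tubefit.py pics/f1.png
```

```text
top cap IoU 0.438 x=0.0235 red centroid 205.29166666666666 218.04166666666666 poly c [206.84058 217.91176]
scene cap IoU 0.675 x=0.0235 red centroid 214.23529411764707 287.34313725490193 poly c [214.40852 288.1482 ]
```

View pics/f1.png

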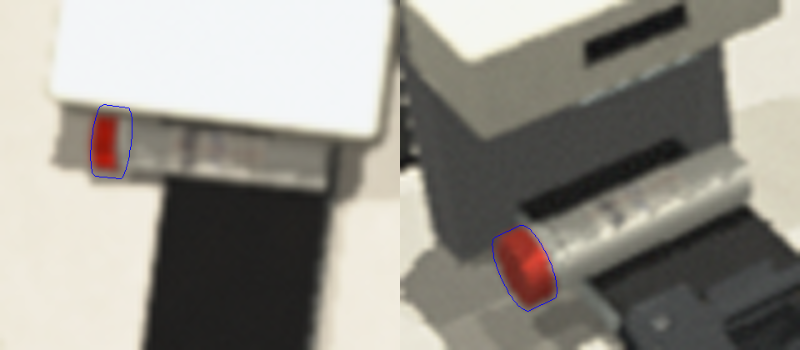

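```bash
python3 - <<'E'
from plan import *
rp();go(push(-.03),push(.001),push(.006))
p=proj('scene',P(Rd,[[.03,.042,.02],[.03,-.042,.02]]));print(p, 'obs (224.5,287),(255.7,273)')
E
```

```text
reader-frame tcp [-119.2    7.7   30.8]
t 28.12 pos [0.4475 0.2268 0.0308] F [ 0.4 -0.  -0.2] w 0.547 j [ 0.01  0.03 -0.82  2.35  0.83  0.59  0.01]
tool x [-0.86  0.08 -0.5 ] y [0.09 1.   0.  ] z [ 0.5  -0.04 -0.87]
t [-0.0773  0.0003  0.0444] r [ 0.001 -0.    -0.001] dist 0.089 deg 0.1
t [-0.1042  0.0003  0.0599] r [ 0.001 -0.    -0.001] dist 0.12 deg 0.1
t [-0.1085  0.0003  0.0624] r [ 0.001 -0.    -0.001] dist 0.125 deg 0.1
[[223.94262079 287.62873056]
 [256.1514735  272.68760654]] obs (224.5,287),(255.7,273)
```

>>> carry_out(commands=[{"tx": -0.025, "ty": 0.0, "tz": 0.0145, "rx": 0.0, "ry": 0.0, "rz": 0.0, "jaw": 0.55}, {"tx": -0.055, "ty": 0.0, "tz": 0.0315, "rx": 0.0, "ry": 0.0, "rz": 0.0, "jaw": 0.55}, {"tx": -0.08, "ty": 0.0, "tz": 0.046, "rx": 0.0, "ry": 0.0, "rz": 0.0, "jaw": 0.55}, {"tx": -0.09, "ty": 0.0, "tz": 0.0518, "rx": 0.0, "ry": 0.0, "rz": 0.0, "jaw": 0.55}, {"tx": -0.095, "ty": 0.0, "tz": 0.0547, "rx": 0.0, "ry": 0.0, "rz": 0.0, "jaw": 0.55}, {"tx": -0.095, "ty": 0.0, "tz": 0.0547, "rx": 0.0, "ry": 0.0, "rz": 0.0, "jaw": 0.55}])

```text
time: 28.88
position: [0.5554, 0.2173, 0.0302]
tool_rot: [0.115, 2.617, -0.029]
ft_force: [-0.5, 0.3, 0.5]
grip_width: 0.555
```

```bash
python3 - <<'E'
from plan import *
rp();go(push(.001),push(.006))
E
```

```text
reader-frame tcp [-10.8   7.8  30.2]
t 28.88 pos [0.5554 0.2173 0.0302] F [-0.5  0.3  0.5] w 0.555 j [ 0.06  0.23 -0.72  2.17  0.96  0.59  0.1 ]
tool x [-0.86  0.08 -0.5 ] y [0.09 1.   0.  ] z [ 0.5  -0.04 -0.87]
t [-0.0106  0.0002  0.0052] r [ 0.001 -0.001  0.   ] dist 0.012 deg 0.1
t [-0.0149  0.0002  0.0077] r [ 0.001 -0.001  0.   ] dist 0.017 deg 0.1
```

>>> carry_out(commands=[{"tx": -0.004, "ty": 0.0, "tz": 0.002, "rx": 0.0, "ry": 0.0, "rz": 0.0, "jaw": 0.55}, {"tx": -0.007, "ty": 0.0, "tz": 0.0036, "rx": 0.0, "ry": 0.0, "rz": 0.0, "jaw": 0.55}, {"tx": -0.009, "ty": 0.0, "tz": 0.0046, "rx": 0.0, "ry": 0.0, "rz": 0.0, "jaw": 0.55}, {"tx": -0.0105, "ty": 0.0, "tz": 0.0054, "rx": 0.0, "ry": 0.0, "rz": 0.0, "jaw": 0.55}, {"tx": -0.0115, "ty": 0.0, "tz": 0.006, "rx": 0.0, "ry": 0.0, "rz": 0.0, "jaw": 0.55}, {"tx": -0.0125, "ty": 0.0, "tz": 0.0065, "rx": 0.0, "ry": 0.0, "rz": 0.0, "jaw": 0.55}, {"tx": -0.0135, "ty": 0.0, "tz": 0.007, "rx": 0.0, "ry": 0.0, "rz": 0.0, "jaw": 0.55}, {"tx": -0.0143, "ty": 0.0, "tz": 0.0074, "rx": 0.0, "ry": 0.0, "rz": 0.0, "jaw": 0.55}, {"tx": -0.015, "ty": 0.0, "tz": 0.0077, "rx": 0.0, "ry": 0.0, "rz": 0.0, "jaw": 0.55}, {"tx": -0.015, "ty": 0.0, "tz": 0.0077, "rx": 0.0, "ry": 0.0, "rz": 0.0, "jaw": 0.55}])

```text
time: 30.12
position: [0.5728, 0.2156, 0.0313]
tool_rot: [0.115, 2.616, -0.03]
ft_force: [-0.4, 0.1, -0.8]
grip_width: 0.551
```

```bash
python3 - <<'E'
from plan import *
rp()
E
```

```text
reader-frame tcp [ 6.6  7.7 31.3]
```

Next I'll back off straight and check.

>>> carry_out(commands=[{"tx": 0.009, "ty": 0.0, "tz": -0.005, "rx": 0.0, "ry": 0.0, "rz": 0.0, "jaw": 0.55}, {"tx": 0.035, "ty": 0.0, "tz": -0.02, "rx": 0.0, "ry": 0.0, "rz": 0.0, "jaw": 0.55}, {"tx": 0.07, "ty": 0.0, "tz": -0.045, "rx": 0.0, "ry": 0.0, "rz": 0.0, "jaw": 0.55}, {"tx": 0.095, "ty": 0.0, "tz": -0.09, "rx": 0.0, "ry": 0.0, "rz": 0.0, "jaw": 0.55}, {"tx": 0.09, "ty": 0.0, "tz": -0.13, "rx": 0.0, "ry": 0.0, "rz": 0.0, "jaw": 0.55}, {"tx": 0.08, "ty": 0.0, "tz": -0.16, "rx": 0.0, "ry": 0.0, "rz": 0.0, "jaw": 0.55}, {"tx": 0.08, "ty": 0.0, "tz": -0.16, "rx": 0.0, "ry": 0.0, "rz": 0.0, "jaw": 0.55}])

```text
time: 31.0
position: [0.4247, 0.2299, 0.1329]
tool_rot: [0.114, 2.61, -0.027]
ft_force: [0.1, 0.5, 0.5]
grip_width: 0.545
```

```bash
python3 tubefit.py pics/f2.png; python3 - <<'E'
from plan import *
rp();cv2.imwrite('pics/top_end.png',get_image('top')[:,:,::-1]);cv2.imwrite('pics/scene_end.png',get_image('scene')[:,:,::-1])
crop(cv2.imread('pics/scene_end.png'),195,240,275,310,9,'pics/f3.png')
E
```

```text
top cap IoU 0.338 x=0.0320 red centroid 205.61111111111111 216.94444444444446 poly c [207.3026  214.47784]
scene cap IoU 0.655 x=0.0290 red centroid 213.21428571428572 286.0612244897959 poly c [213.2143  286.86554]
reader-frame tcp [-143.1    7.1  129.6]
```

View pics/f3.png

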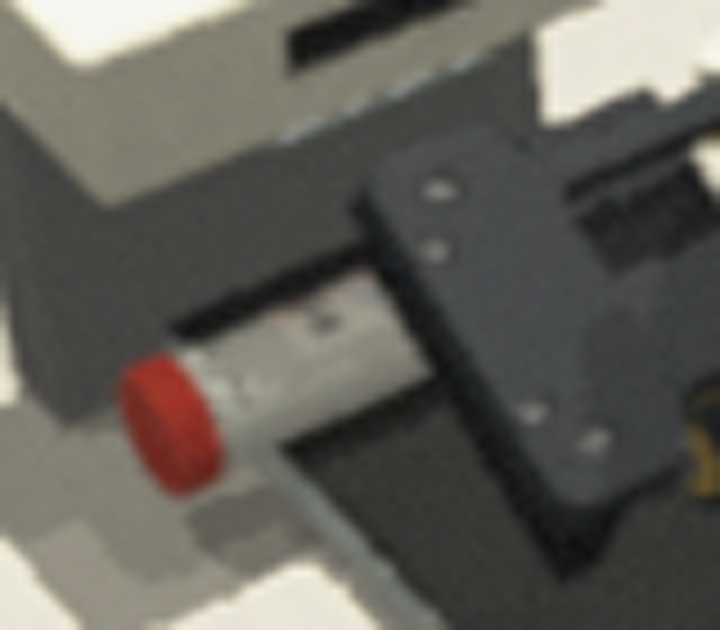

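View pics/f2.png

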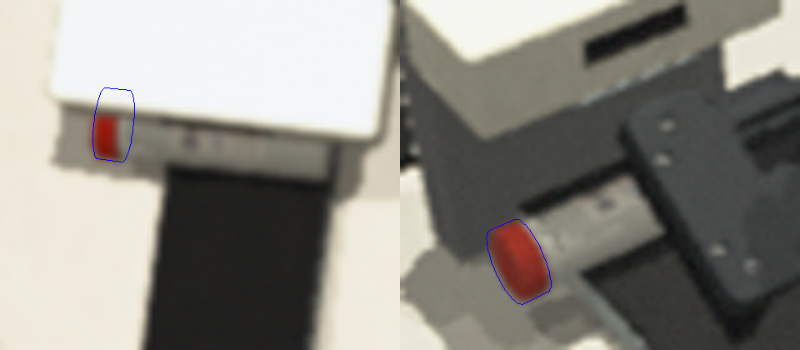

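View pics/top_end.png

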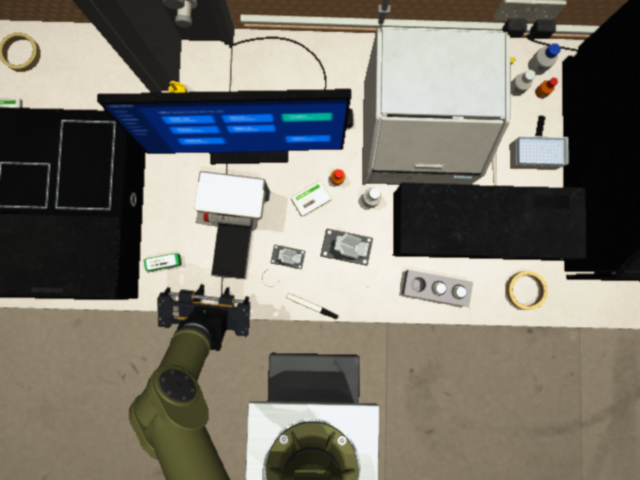

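```bash
python3 - <<'E'
from plan import *
im=cv2.imread('pics/scene_end.png').astype(int);S=8
red=((im[...,2]>100)&(im[...,1]<85)&(im[...,0]<85)).astype(np.uint8)[260:310,195:245]
A=cv2.resize(red,None,fx=S,fy=S,interpolation=cv2.INTER_NEAREST);a=np.linspace(0,2*np.pi,60);res=[]
for x in np.arange(.022,.038,.0005):
  for o in np.arange(.008,.022,.001):
    h=cv2.convexHull(np.concatenate([proj('scene',P(Rd,np.c_[x+.0175*np.cos(a),0*a+o-.0565+s,.036+.0175*np.sin(a)])) for s in(.101,.113)]).astype(np.float32)).reshape(-1,2)
    b=np.zeros((50*S,50*S),np.uint8);cv2.fillPoly(b,[((h-[195,260]+.5)*S).astype(np.int32)],1)
    res.append(((A&b).sum()/(A|b).sum(),x,o))
print(*[tuple(np.round(r,4)) for r in sorted(res)[::-1][:8]],sep='\n')
# near lower edge of tube in top view: gray columns profile
t=cv2.cvtColor(cv2.imread('pics/top_end.png'),cv2.COLOR_BGR2GRAY)
for c in(225,232,240):print(c,t[212:228,c])
C=-camera_info('top')['R'].T@camera_info('top')['t'] if hasattr(camera_info('top')['R'],'T') else None
# predicted silhouette near edge rows for x
for x in(.026,.03,.034):
  q=np.array([proj('top',P(Rd,[x+.0157*np.cos(u),0.0,.036+.0157*np.sin(u)]))[0] for u in np.linspace(0,2*np.pi,120)]);print(x,q[q[:,1].argmax()])
E
```

```text
(np.float64(0.8574), np.float64(0.029), np.float64(0.016))
(np.float64(0.8554), np.float64(0.0285), np.float64(0.016))
(np.float64(0.8539), np.float64(0.0295), np.float64(0.016))
(np.float64(0.8486), np.float64(0.028), np.float64(0.016))
(np.float64(0.8468), np.float64(0.03), np.float64(0.016))
(np.float64(0.8459), np.float64(0.0295), np.float64(0.015))
(np.float64(0.8438), np.float64(0.03), np.float64(0.015))
(np.float64(0.8433), np.float64(0.029), np.float64(0.015))
225 [234 177  94  74 112 129 129 127 123 113  96  60  27  20  26  32]
232 [243 230 168  88  85 114 127 128 125 120 110  94  59  29  29  32]
240 [246 243 230 169 108 104 119 126 123 119 113 106  84  49  27  26]
0.026 [233.3627355  226.43466937]
0.03 [233.57313221 224.81774914]
0.034 [233.78342029 223.20166375]
```

All estimates agree to about 1–2 mm: scene 29 mm, kinematics 30.5 mm, top about 32 mm against the line at 30 mm. The top view shows the vials and bystanders where they were.

```bash
python3 - <<'E'
from bench import ctrl
s=ctrl.get_state();print(s['time'],s['ft_force']);print(ctrl.close_job())
E
```

```text
31.2 [0.10801488 0.22857053 0.57046298]
the job is handed in; nothing more can be done
None
```

The job is done and handed in at 31.2 s of the 70 s allowed.

**What I did:**
- I lifted the tube out of the rack by its cap and parked it in the larger V-block. The foot touched the stop at about 5 N, and I let go.
- I re-gripped it round its side and laid it square on the lane with the cap over the left edge.
- I then let go and rolled it forward by its side in slow pushes until it was under the hood.

**Lay position:** I laid it 28 mm nearer the robot than the suggested `lane_start` point. At that point the gripper's body would have hit the hood.

**Last checks:** the index line is at 30 mm, and it was hidden beneath the tube, so I could not see the centring directly. My three estimates of the tube's position differ by about 3 mm, which is within the calibration error:

| Source | Tube axis (reader x) |
|---|---|
| Scene camera fit | 29 mm |
| Pusher position | 30.5 mm |
| Top view edge | about 32 mm |

The top view also placed the index line 1–2 mm further forward than my model, so its reading is still consistent with the tube being centred.

The tube was square to the lane while I rolled it. In the last top view the vials and bystanders were where they started. The gripper was clear of everything, with no force beyond sensor noise.

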